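# Change the battery of a bench gauge readout and snap its cover back on

## Robot

A 6-joint arm with a two-finger parallel gripper is mounted at the origin on the work surface. World frame = base frame: x ahead of the robot, y to its left, z up, the work surface at z = 0. Lengths are in m, angles in rad, forces in N, time in s.
With the tool pointing down it reaches from about 0.375 to 0.9 m from the base axis. Payload 3.1 kg.
Tool frame: the origin (TCP) lies on the mounting face of the last link; the fingertips stand 182 mm ahead of it and the grasp point (between the pads) lies 164 mm ahead of it; z points along the fingers, y is the direction in which the jaws open and shut (so a half turn about z gives the same grasp; the last joint's range is limited). The gripper opens to 87 mm and grips with 3 to 60 N. Pads are 19 mm wide; open, the fingers measure 117 mm over their backs; the gripper's body (75 mm by 190 mm) begins 51 mm behind the grasp point.
Start: joints at [-1.464, 0.527, 1.433, -0, 1.181, -0.178], TCP at [0.176, -0.6, 0.405] pointing down, gripper open.
Joint ranges: [-3.08, 3.08], [-0.75, 2.2], [0.22, 2.44], [-1.43, 4.57], [0, 2.65], [-2.85, 2.85]. Speed limits (rad/s): [2.79, 2.79, 3.14, 3.14, 3.14, 3.14].

## Interface

Orientations are given as a unit quaternion [x, y, z, w].
In Python, from rig import robot, camera, camera_model gives the robot as it stands.
- The arm moves only by the tool drive_tool, never from a script. Its argument "plan" is a list that holds one entry, the list of rows, each a list of 6 numbers: the shift along the world's x, y, z in units of 2.5 cm (1.0 is 2.5 cm), then the turn, a rotation vector about the world's x, y, z in units of 6 degrees (1.0 is 6 degrees). A call has 1 to 8 rows; each row shifts and turns the commanded pose from where the row before left it; what a row does not reach is not made up. A row lasts 1/8 s, in which the tool goes at most 62.5 mm and 10.7 degrees, less where a joint would pass 70% of its speed; a pose out of reach is approached as far as the arm can. A call with a number of a shift or a turn outside -1 to 1 is refused whole. A call with a gripper value outside its range is refused whole. "grip" is the closure, from 0 (fully open) to 1 (shut), set as the call begins (left out, the last holds). The fingers move at their own pace and stop on an object; "force" is the grip in N (left out, the last holds). Time passes only in rows, so rows that do not move let the fingers close. It gives the time, the measured TCP pose, the force and the opening at its end, in the units of the state.
- robot.get_obs(): the state, without advancing time (a new reading comes with each control period).
- camera(name): name is "scene" or "top" or "wrist"; returns the picture (400x640x3 uint8, red, green, blue); there is no depth.
- camera_model(name): a dict with "K" (3x3 intrinsics, pixels), "world_to_cam" (4x4, takes a point from world to camera coordinates); the wrist camera has in their place "tool_from_camera" (4x4, takes a point from camera to tool coordinates, whose origin is the TCP and whose axes are the flange's). Camera axes: x right, y up, looking along -z (the intrinsics and any distortion apply to the point x, -y, -z); pixel columns grow to the right and rows downward; lengths in m; the calibration is good to about 2 mm. A picture is of the moment at which its call begins: read the wrist's pose just before it. camera_model takes no time and is no camera call.
- robot.hand_in(): hands the job in, once; it reports no verdict.
The state is a dict: "time": time; "q": joint angles; "joint_velocities": joint speeds; "joint_torque": joint torques, N m; "position": TCP position; "tool_rot": TCP orientation; "ft_force": force on the tool from outside, world axes, zero at the start; "moment": the same for the moment, N m; "grip_width": finger opening in m.
Only numpy, scipy, OpenCV 4.12 (cv2) and the standard library are available. Lean on these libraries where they do the work, as an engineer would, in place of code of your own. Each camera call takes 0.05 s, during which the arm holds its last target.

## Task

The gauge readout's battery (the pack under its clip-on cover) is flat. Pinch the cover's two orange tabs together, lift the cover off and stand it on the green mat, move the flat pack into the empty well of the charger, and seat the charged pack (four green lamps) in the readout instead, lowering the packs rather than letting them fall. Then set the cover back over it, press it straight down until both clips have snapped under the rim, and leave the pack that is still charging and the other bench things where they are.

Things in the scene. Friction and masses are not known exactly. Their poses are not given: they have to be found in the camera images.
- bay (a point): Battery bay in a fixed light-grey gauge readout (170 x 200 mm, 38 mm high, display on its sloping front). Point on the bay's axis, at the underside of a pack that is fully home; z up, y along the bay, display towards -x. The bay is an open dark collar, 33 x 73 mm inside, its rounded lip 26 mm above this point. Its sprung floor plate (5 to 8 N) holds an uncovered pack 4 mm above home.
- rim (a point): Centre of the rim's upper face, 18 mm above the bay point. The rim is the flange round the collar, 48 x 87 mm, 4 mm thick, that the cover lands on and the clips snap under. The collar above it is 40 x 80 mm and 8 mm high; the cover's skirt goes over it with 1.2 mm to spare on each side.
- cover_mid (a point): Middle of the slate-blue cover, 48 x 87 mm, 43 mm high, about 130 g; either way round fits. Point on its axis, 16 mm above the skirt's lower edge; z up, y along its length. On each long side (+x, -x) an orange clip hangs down to 29 mm below this point, its hook turned in. Snapped home: 34 to 35 mm above the bay point; merely laid on: 38 mm, clips held spread. On a flat surface: 29 mm above it.
- cover_tabs (a point): Point midway between the cover's two orange tabs, at the height to grip them: 16 mm above cover_mid. The tabs (32 mm wide, 14 mm high) stand at +x and -x, 69 mm apart over their upper edges. Pinched along x (6 to 8 N each) they come to a firm stop about 60 mm apart, the hooks swing clear of the rim, and the cover can be lifted and carried by them.
- cover_top (a point): Middle of the cover's flat top, 27 mm above cover_mid, 39 x 79 mm, the tabs' upper edges 3 mm higher beside it. Pressed here straight down with about 8 to 12 N, the laid-on cover moves down about 4 mm, lands firmly on the rim and both clips snap.
- clip_a (a joint): Turn of the orange clip on the cover's +x side, rad: 0 = hook fully in (latched when home), growing as its tab is pinched, to 0.19; about 0.11 when the rim holds the hook spread. A light spring closes it.
- clip_b (a joint): The same for the clip on the cover's -x side.
- flat_mid (a point): Centre of the flat battery pack (one red lamp on top), which starts in the bay under the cover: dark block 30 (x) x 70 (y) x 58 (z) mm, about 0.22 kg, grey label; the lowest 5 mm taper in by 2 mm all round. Standing in the bay or in a charger well, its upper 36 mm are free to grip across the 30 mm, best about 14 to 18 mm above this point.
- charged_mid (a point): Centre of the charged pack (four green lamps on top), same block as the flat one; starts in one of the charger's other two wells. It fits either way round.
- charging_mid (a point): Centre of the pack still charging (two amber lamps on top), same block, in the remaining charger well. Stays there.
- empty_well (a point): Floor centre of the charger's empty well, 8 mm above the bench. The charger is a fixed off-white block 54 (x) x 262 (y) x 30 (z) mm with three wells in a row along y, 82 mm apart; the empty one is the last on its -y end. Each well is 34 x 74 mm and 22 mm deep, its mouth chamfered 3 mm wider on every side; a pack stands in it upright, long side along y.
- mat_top (a point): Middle of the upper face of a flat green mat, fixed, 190 (x) x 160 (y) mm, 3 mm thick, clear of other things: the cover is set down here.
- jar: Bystander: glass jar with a teal lid, 62 mm diameter, 62 mm high. Origin under its centre.
- red_box: Bystander: red gauge box, 46 x 66 x 26 mm. Origin under its centre.
- brass_housing: Bystander: round brass housing with a flange, 62 mm diameter, 36 mm high. Origin under its centre.
- steel_cup: Bystander: open steel cup, 48 mm diameter, 58 mm high. Origin under its centre.
- caliper: Bystander: digital caliper lying flat, 150 mm long along x, up to 8 mm high. Origin under its middle.
- screwdriver: Bystander: screwdriver with a yellow handle, lying, 170 mm long along x. Origin under its middle.
Things that resemble listed ones, but are neither listed nor needed, are in the scene too. Leave any pink look-alike of the part that bears cover_mid alone.

How it is judged:
By the outcome, as a careful person would: the job done as asked, in the order asked, and still so for the second after the job is handed in, with the robot touching nothing.
It also fails if it takes over 72 s, if anything falls off the work surface, if the arm or the gripper's body presses on something with over 40 N, if the wrist force passes 120 N, or if a joint passes its speed limit or range.

## Working session

There is one attempt and no reset: what is moved stays moved. The work goes in short steps, Python scripts to look and compute and a tool call to move; the robot and the scene stay as the last step left them, time stands still between calls to the robot, and variables do not carry over. Pictures are saved under pics/ and viewed, and the job is handed in when it is done.

Besides the shell and the picture viewer there is one more tool, called after ">>>" as name(argument=value, ...) on one line, values as JSON. drive_tool: Moves the arm, as the interface text tells. Shifts and turns lie within -1 to 1; 1 stands for 2.5 cm of shift or 6 degrees of turn. Its arguments: {"type":"object","properties":{"plan":{"type":"array","items":{"type":"array","items":{"type":"array","items":{"type":"number","minimum":-1,"maximum":1}}}},"grip":{"type":"number"},"force":{"type":"number"}},"required":["plan"]}

```bash
ls; mkdir -p pics; python3 - <<'E'
from rig import robot,camera,camera_model
import cv2
print(robot.get_obs())
for n in ("scene","top"):
    cv2.imwrite(f"pics/{n}0.png",camera(n)[:,:,::-1])
    m=camera_model(n);print(n,m)
print(camera_model("wrist"))
E
```

```text
pics
{'time': 0.0, 'q': array([-1.46449548e+00,  5.28462980e-01,  1.43391831e+00,  1.15910655e-05,
        1.18142533e+00, -1.78507686e-01]), 'joint_velocities': array([ 0.00041006, -0.00033582, -0.00196359,  0.00086883,  0.00110983,
        0.0003306 ]), 'joint_torque': array([-1.31337394e-03, -4.40044248e+01, -1.76594388e+01,  6.30971580e-02,
        5.84039243e-02, -1.62242432e-04]), 'position': array([ 0.17559535, -0.59945717,  0.40376808]), 'tool_rot': array([ 9.89877342e-01,  1.41921183e-01,  4.53130379e-05, -1.10606969e-03]), 'ft_force': array([ 0.26356683, -0.15761502,  0.74087548]), 'moment': array([ 0.01987047, -0.01100879, -0.02384304]), 'grip_width': 0.08684721630716564}
scene {'K': array([[405.03968602,   0.        , 319.60696885],
       [  0.        , 405.03968602, 205.43001409],
       [  0.        ,   0.        ,   1.        ]]), 'world_to_cam': array([[ 0.04808051,  0.99878296,  0.01099369, -0.0155887 ],
       [-0.62939198,  0.02174824,  0.77678359,  0.29545925],
       [ 0.77559913, -0.04426749,  0.62967165, -1.60826822],
       [ 0.        ,  0.        ,  0.     
[... 270 characters left out ...]
[ 0.99707447,  0.01760336,  0.07438156, -0.60869824],
       [-0.07450078,  0.00621579,  0.99720158, -1.54196222],
       [ 0.        ,  0.        ,  0.        ,  1.        ]])}
{'K': array([[297.17740367,   0.        , 319.94994825],
       [  0.        , 297.17740367, 201.51497328],
       [  0.        ,   0.        ,   1.        ]]), 'tool_from_camera': array([[-1.45844762e-04,  9.69076491e-01,  2.46760477e-01,
         6.76649532e-02],
       [ 9.99999915e-01,  2.36244876e-04, -3.36741959e-04,
        -9.00648728e-05],
       [-3.84624614e-04,  2.46760407e-01, -9.69076444e-01,
         2.02388030e-02],
       [ 0.00000000e+00,  0.00000000e+00,  0.00000000e+00,
         1.00000000e+00]])}
```

View pics/top0.png

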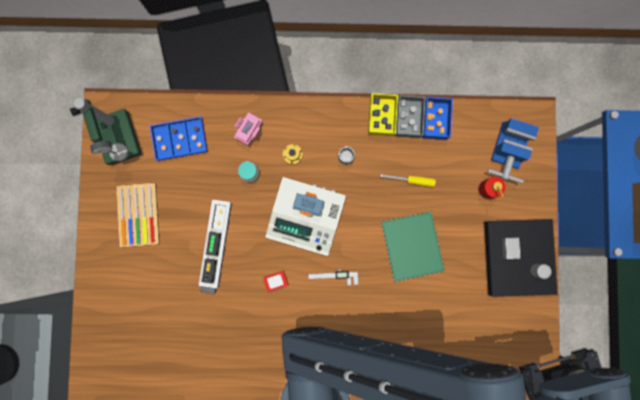

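View pics/scene0.png

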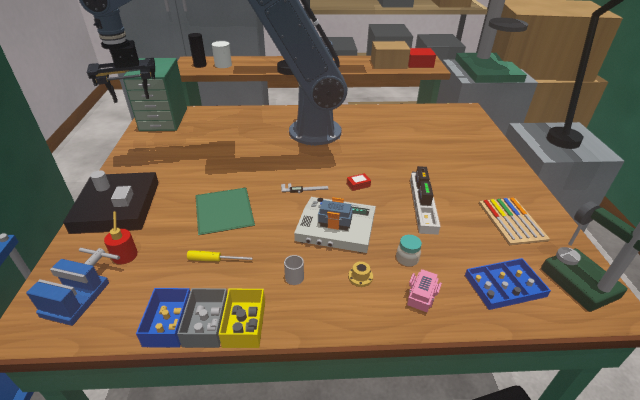

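```bash
cat > h.py <<'E'
import numpy as np,cv2
from rig import robot,camera,camera_model
from scipy.spatial.transform import Rotation as R
def ray(name,uv,obs=None):
    m=camera_model(name);K=m["K"]
    d=np.linalg.inv(K)@np.array([uv[0],uv[1],1.]);d=np.array([d[0],-d[1],-d[2]])
    if name=="wrist":
        T=np.eye(4);T[:3,:3]=R.from_quat(obs["tool_rot"]).as_matrix();T[:3,3]=obs["position"]
        M=T@m["tool_from_camera"]
    else: M=np.linalg.inv(m["world_to_cam"])
    return M[:3,3],M[:3,:3]@d
def at_z(name,uv,z,obs=None):
    o,d=ray(name,uv,obs);return o+d*(z-o[2])/d[2]
def proj(name,P,obs=None):
    m=camera_model(name)
    if name=="wrist":
        T=np.eye(4);T[:3,:3]=R.from_quat(obs["tool_rot"]).as_matrix();T[:3,3]=obs["position"]
        W=np.linalg.inv(T@m["tool_from_camera"])
    else: W=m["world_to_cam"]
    p=W[:3,:3]@np.asarray(P,float)+W[:3,3];p=np.array([p[0],-p[1],-p[2]])
    q=m["K"]@p;return q[:2]/q[2]
def tri(obsv):
    A=[];b=[]
    for n,uv,o in obsv:
        c,d=ray(n,uv,o);d/=np.linalg.norm(d);Q=np.eye(3)-np.outer(d,d);A.append(Q);b.append(Q@c)
    x=np.linalg.lstsq(np.vstack(A),np.hstack(b),rcond=None)[0];return x
def box(name,c,yaw,sx,sy,obs=None):
    "corners of horizontal rect"
    Rz=R.from_euler('z',yaw).as_matrix()
    return np.array([proj(name,np.array(c)+Rz@np.array([a*sx/2,b*sy/2,0]),obs) for a,b in((1,1),(1,-1),(-1,-1),(-1,1))])
E
python3 - <<'E'
from h import *
t=cv2.imread("pics/top0.png");s=cv2.imread("pics/scene0.png")
cv2.imwrite("pics/t_a.png",cv2.resize(t[170:300,190:350],None,fx=5,fy=4.6,interpolation=cv2.INTER_CUBIC)[:598])
cv2.imwrite("pics/t_b.png",cv2.resize(s[160:260,280:450],None,fx=4.7,fy=4.7,interpolation=cv2.INTER_CUBIC))
for n,uv,z in(("cover",(309,204),.08),("empty",(219,216),.03),("mid",(214,244),.066),("low",(208,270),.066),("mat",(412,246),.003)):
    print(n,at_z("top",uv,z).round(3))
E
```

```text
cover [0.598 0.026 0.08 ]
empty [0.56  0.301 0.03 ]
mid [0.475 0.306 0.066]
low [0.398 0.321 0.066]
mat [ 0.479 -0.295  0.003]
```

View pics/t_a.png

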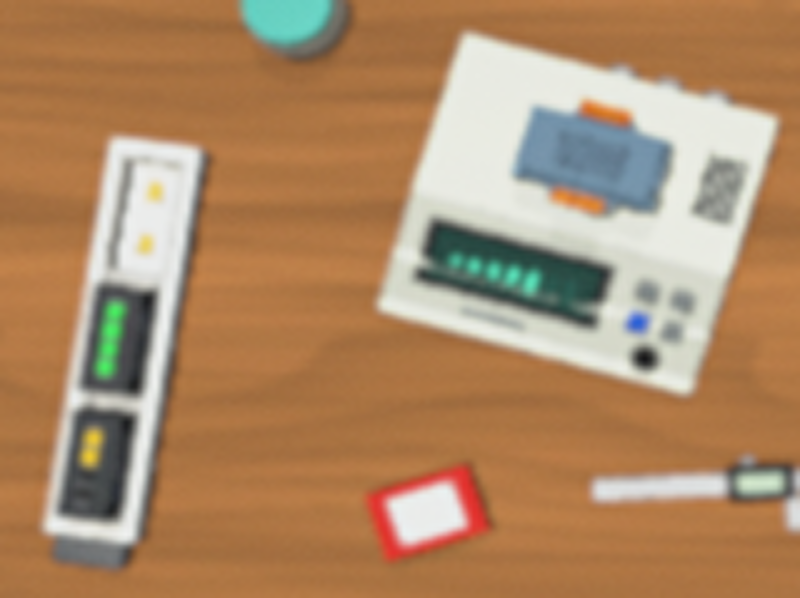

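View pics/t_b.png

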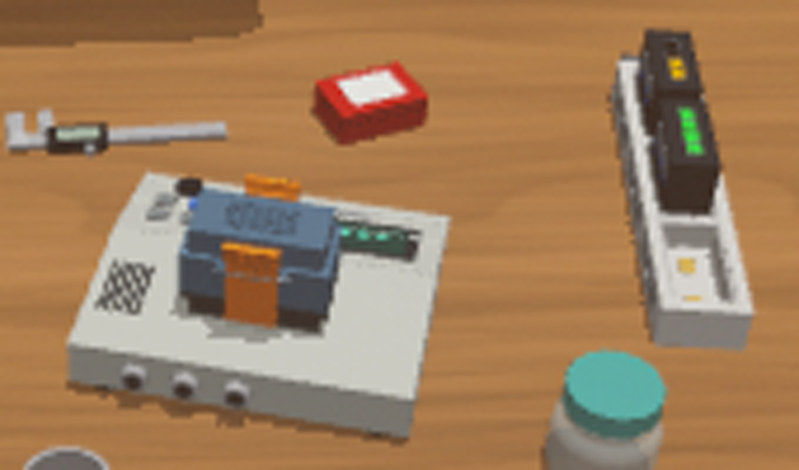

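Cover to use: the slate-blue one at top px (309,204), on the readout; the pink look-alike at (248,128) stays put. In the charger, the empty well is at (218,215), the four-green-lamp pack at (212,244) and the two-amber pack at (208,270), all confirmed in the crop. I'm moving over the cover now.

>>> drive_tool(plan=[[[0.68, 1, 0, 0, 0, 0.38], [0.68, 1, 0, 0, 0, 0.38], [0.68, 1, 0, 0, 0, 0.38], [0.68, 1, 0, 0, 0, 0.38], [0.68, 1, 0, 0, 0, 0.38], [0.68, 1, 0, 0, 0, 0.38], [0.68, 1, 0, 0, 0, 0.38], [0.68, 1, 0, 0, 0, 0.38]]], grip=0)

```text
time: 1.1
position: [0.312, -0.3988, 0.4044]
tool_rot: [0.955, 0.298, -0.0, -0.0]
ft_force: [0.5, -0.5, -0.8]
grip_width: 0.0872
```

>>> drive_tool(plan=[[[0.68, 1, 0, 0, 0, 0.38], [0.68, 1, 0, 0, 0, 0.38], [0.68, 1, 0, 0, 0, 0.38], [0.68, 1, 0, 0, 0, 0.38], [0.68, 1, 0, 0, 0, 0.38], [0.68, 1, 0, 0, 0, 0.38], [0.68, 1, 0, 0, 0, 0.38], [0.68, 1, 0, 0, 0, 0.38]]])

```text
time: 2.1
position: [0.448, -0.1988, 0.4045]
tool_rot: [0.895, 0.445, -0.0, -0.0]
ft_force: [0.8, -1.1, 0.1]
grip_width: 0.087
```

>>> drive_tool(plan=[[[0.68, 1, 0, 0, 0, 0.38], [0.68, 1, 0, 0, 0, 0.38], [0.68, 1, 0, 0, 0, 0.38], [0.68, 1, 0, 0, 0, 0.38], [0.68, 1, 0, 0, 0, 0.38], [0.68, 1, 0, 0, 0, 0.38], [0.68, 1, 0, 0, 0, 0.38], [0.68, 0.9, 0, 0, 0, 0.38]]])

```text
time: 3.1
position: [0.5839, -0.0013, 0.4043]
tool_rot: [0.813, 0.582, -0.0, -0.0]
ft_force: [0.5, 0.2, 0.0]
grip_width: 0.0868
```

```bash
cat > pic.py <<'E'
import sys,pickle
from h import *
n,nm=sys.argv[1],sys.argv[2]
o=robot.get_obs();im=camera(n)
cv2.imwrite(f"pics/{nm}.png",im[:,:,::-1]);pickle.dump(o,open(f"pics/{nm}.pkl","wb"))
print({k:np.round(o[k],4) for k in("time","position","tool_rot","ft_force","grip_width","q")})
E
python3 pic.py wrist w1
```

```text
{'time': np.float64(3.1), 'position': array([ 0.5839, -0.0013,  0.4043]), 'tool_rot': array([ 8.134e-01,  5.816e-01, -4.000e-04, -4.000e-04]), 'ft_force': array([0.5443, 0.2486, 0.0483]), 'grip_width': np.float64(0.0868), 'q': array([-0.1934,  0.4727,  1.5384, -0.    ,  1.1315,  0.1359])}
```

View pics/w1.png

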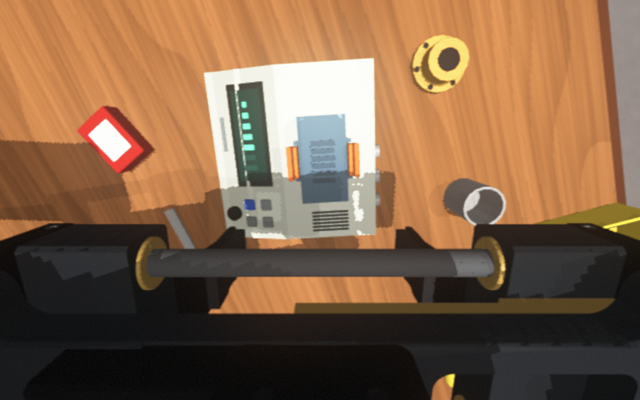

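```bash
python3 - <<'E'
from h import *
t=cv2.imread("pics/w1.png")
c=cv2.resize(t[100:220,260:390],None,fx=5,fy=5,interpolation=cv2.INTER_CUBIC);cv2.imwrite("pics/w1c.png",c)
E
```

```text
(no output)
```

View pics/w1c.png

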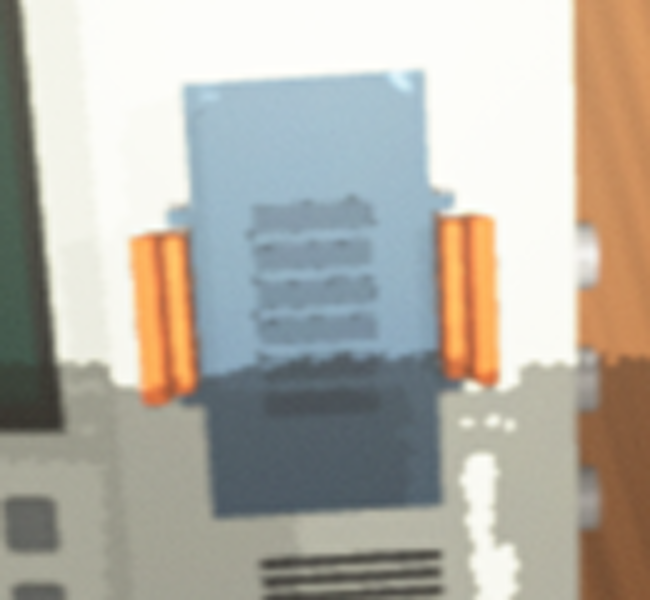

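```bash
python3 - <<'E'
from h import *
import pickle
o=pickle.load(open("pics/w1.pkl","rb"))
f=lambda u,v:(260+u/5-.4,100+v/5-.4)
C=[f(*p) for p in((183,85),(424,70),(442,502),(213,518))]
T=[f(*p) for p in((131,236),(494,217),(497,383),(147,404))]
for z in(.07,.08,.09,.1,.11):
    P=np.array([at_z("wrist",p,z,o)[:2] for p in C]);Q=np.array([at_z("wrist",p,z,o)[:2] for p in T])
    L=lambda a,b:np.linalg.norm(a-b).round(4)
    y=lambda d:np.degrees(np.arctan2(-d[0],d[1])).round(1)
    print(z,"C",P.mean(0).round(4),L(P[0],P[1]),L(P[3],P[2]),L(P[0],P[3]),L(P[1],P[2]),y(P[0]-P[3]+P[1]-P[2]),
      "T",Q.mean(0).round(4),L(Q[0],Q[1]),L(Q[3],Q[2]),L(Q[0],Q[3]),L(Q[1],Q[2]),y(Q[0]-Q[3]+Q[1]-Q[2]))
E
```

```text
0.07 C [0.5974 0.0286] 0.049 0.0501 0.0911 0.0905 -15.6 T [0.597  0.0266] 0.0756 0.075 0.0356 0.0349 -15.5
0.08 C [0.5977 0.0297] 0.0475 0.0485 0.0882 0.0876 -15.6 T [0.5973 0.0277] 0.0732 0.0726 0.0344 0.0337 -15.5
0.09 C [0.5979 0.0307] 0.0459 0.0469 0.0853 0.0847 -15.6 T [0.5976 0.0289] 0.0708 0.0702 0.0333 0.0326 -15.5
0.1 C [0.5982 0.0318] 0.0443 0.0453 0.0824 0.0818 -15.6 T [0.5978 0.03  ] 0.0684 0.0678 0.0322 0.0315 -15.5
0.11 C [0.5985 0.0329] 0.0428 0.0437 0.0795 0.0789 -15.6 T [0.5981 0.0311] 0.066 0.0654 0.031 0.0304 -15.5
```

>>> drive_tool(plan=[[[0.14, 0.31, -0.8, 0, 0, 0.15], [0.14, 0.31, -0.8, 0, 0, 0.15], [0.14, 0.31, -0.8, 0, 0, 0.15], [0.14, 0.32, -0.8, 0, 0, 0.12]]])

```text
time: 3.65
position: [0.5976, 0.0291, 0.3237]
tool_rot: [0.796, 0.605, -0.0, -0.0]
ft_force: [-0.1, -0.2, -0.6]
grip_width: 0.087
```

```bash
python3 pic.py wrist w2;python3 - <<'E'
from h import *
t=cv2.imread("pics/w2.png")
c=cv2.resize(t[70:270,210:430],None,fx=3,fy=3,interpolation=cv2.INTER_CUBIC);cv2.imwrite("pics/w2c.png",c)
E
```

```text
{'time': np.float64(3.65), 'position': array([0.5976, 0.0291, 0.3237]), 'tool_rot': array([ 7.962e-01,  6.051e-01, -2.000e-04, -2.000e-04]), 'ft_force': array([-0.0901, -0.2262, -0.6125]), 'grip_width': np.float64(0.087), 'q': array([-1.3800e-01,  5.9290e-01,  1.5762e+00, -1.0000e-04,  9.7300e-01,
        1.3310e-01])}
```

View pics/w2c.png

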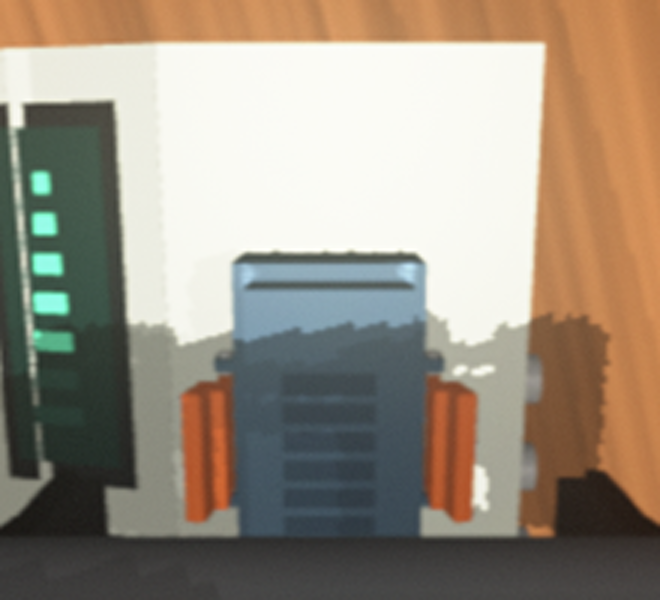

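```bash
python3 - <<'E'
from h import *
import pickle
o1=pickle.load(open("pics/w1.pkl","rb"));o2=pickle.load(open("pics/w2.pkl","rb"))
f=lambda p:(260+p[0]/5-.4,100+p[1]/5-.4)
g=lambda p:(210+p[0]/3-.33,70+p[1]/3-.33)
T=[f(p) for p in((131,236),(494,217),(497,383),(147,404))]
U=[g(p) for p in((181,395),(475,393),(470,521),(187,521))]
P=np.array([tri([("wrist",a,o1),("wrist",b,o2)]) for a,b in zip(T,U)])
print(P.round(4),P.mean(0).round(4))
for z in(.085,.09,.095,.1):
    Q=np.array([at_z("wrist",p,z,o2)[:2] for p in U]);L=lambda a,b:np.linalg.norm(a-b).round(4)
    d=Q[0]-Q[3]+Q[1]-Q[2]
    print(z,Q.mean(0).round(4),L(Q[0],Q[1]),L(Q[3],Q[2]),L(Q[0],Q[3]),L(Q[1],Q[2]),np.degrees(np.arctan2(-d[0],d[1])).round(1))
E
```

```text
[[0.5701 0.055  0.1077]
 [0.6347 0.0361 0.1024]
 [0.626  0.0066 0.105 ]
 [0.5614 0.0244 0.1048]] [0.5981 0.0305 0.105 ]
0.085 [0.5959 0.0243] 0.0743 0.0742 0.0341 0.0346 -15.3
0.09 [0.5964 0.0259] 0.0726 0.0725 0.0333 0.0338 -15.3
0.095 [0.5969 0.0275] 0.0709 0.0708 0.0325 0.033 -15.3
0.1 [0.5973 0.0291] 0.0692 0.0691 0.0318 0.0322 -15.3
```

>>> drive_tool(plan=[[[0, 0, -0.8, 0, 0, 0], [0, 0, -0.8, 0, 0, 0], [0, 0, -0.75, 0, 0, 0], [0, 0, -0.5, 0, 0, 0], [0, 0, 0, 0, 0, 0]]])

```text
time: 4.32
position: [0.5973, 0.0289, 0.2526]
tool_rot: [0.796, 0.605, -0.001, -0.001]
ft_force: [-0.5, -0.6, -0.1]
grip_width: 0.0871
```

>>> drive_tool(plan=[[[0, 0, 0, 0, 0, 0], [0, 0, 0, 0, 0, 0], [0, 0, 0, 0, 0, 0], [0, 0, 0, 0, 0, 0]]], grip=1, force=22)

```text
time: 4.82
position: [0.5974, 0.0291, 0.2543]
tool_rot: [0.796, 0.605, -0.0, -0.0]
ft_force: [-2.4, 1.3, 4.9]
grip_width: 0.0589
```

```bash
python3 pic.py wrist w3
```

```text
{'time': np.float64(4.825), 'position': array([0.5974, 0.0291, 0.2543]), 'tool_rot': array([ 7.962e-01,  6.050e-01, -1.000e-04, -2.000e-04]), 'ft_force': array([-2.392 ,  1.264 ,  4.9148]), 'grip_width': np.float64(0.0589), 'q': array([-1.3800e-01,  6.9370e-01,  1.6187e+00,  1.0000e-04,  8.2970e-01,
        1.3310e-01])}
```

View pics/w3.png

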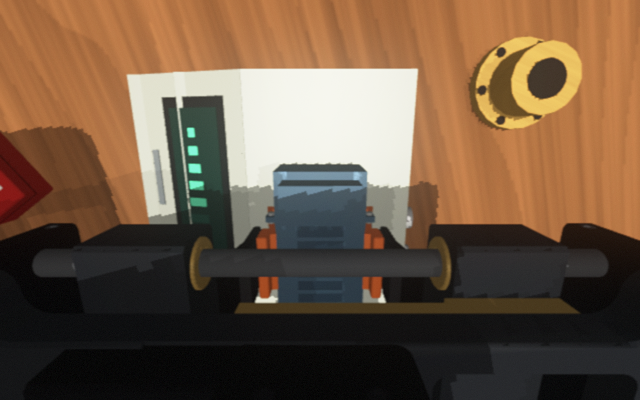

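>>> drive_tool(plan=[[[0, 0, 0.2, 0, 0, 0], [0, 0, 0.3, 0, 0, 0], [0, 0, 0.4, 0, 0, 0], [0, 0, 0.6, 0, 0, 0], [0, 0, 0.8, 0, 0, 0], [0, 0, 0.8, 0, 0, 0], [0, 0, 0.8, 0, 0, 0]]])

```text
time: 5.75
position: [0.5976, 0.0289, 0.3525]
tool_rot: [0.796, 0.605, 0.0, 0.0]
ft_force: [0.3, -0.1, -1.8]
grip_width: 0.0589
```

```bash
python3 pic.py scene s1;python3 - <<'E'
from h import *
s=cv2.imread("pics/s1.png")
cv2.imwrite("pics/s1c.png",cv2.resize(s[100:260,250:450],None,fx=3.7,fy=3.7,interpolation=cv2.INTER_CUBIC))
E
```

```text
{'time': np.float64(5.75), 'position': array([0.5976, 0.0289, 0.3525]), 'tool_rot': array([7.962e-01, 6.050e-01, 3.000e-04, 3.000e-04]), 'ft_force': array([ 0.3119, -0.0993, -1.7722]), 'grip_width': np.float64(0.0589), 'q': array([-1.3820e-01,  5.5440e-01,  1.5531e+00, -1.0000e-04,  1.0332e+00,
        1.3310e-01])}
```

View pics/s1c.png

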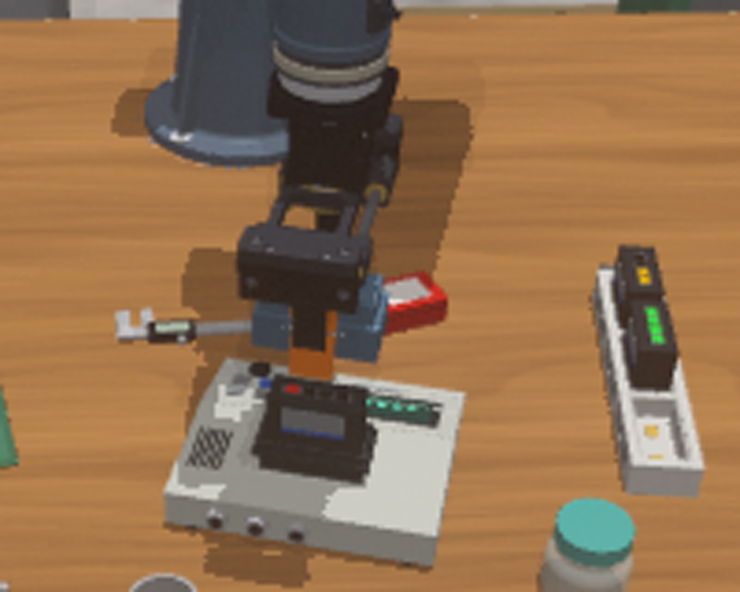

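>>> drive_tool(plan=[[[-0.37, -1, 0, 0, 0, 0], [-0.37, -1, 0, 0, 0, 0], [-0.37, -1, 0, 0, 0, 0], [-0.37, -1, 0, 0, 0, 0], [-0.37, -1, 0, 0, 0, 0], [-0.37, -1, 0, 0, 0, 0], [-0.37, -1, -0.2, 0, 0, 0]]])

```text
time: 6.68
position: [0.5327, -0.1469, 0.3466]
tool_rot: [0.796, 0.605, 0.0, 0.001]
ft_force: [-0.8, 0.1, -2.0]
grip_width: 0.0587
```

>>> drive_tool(plan=[[[-0.37, -1, -0.3, 0, 0, 0], [-0.37, -1, -0.5, 0, 0, 0], [-0.37, -1, -0.6, 0, 0, 0], [-0.37, -1, -0.7, 0, 0, 0], [-0.37, -1, -0.8, 0, 0, 0], [-0.37, -1, -0.8, 0, 0, 0], [0, 0, -0.8, 0, 0, 0], [0, 0, -0.4, 0, 0, 0]]])

```text
time: 7.68
position: [0.477, -0.2963, 0.2227]
tool_rot: [0.796, 0.605, -0.0, -0.001]
ft_force: [0.4, 0.9, -1.5]
grip_width: 0.0588
```

```bash
python3 pic.py scene s2;python3 - <<'E'
from h import *
s=cv2.imread("pics/s2.png")
cv2.imwrite("pics/s2c.png",cv2.resize(s[130:260,170:310],None,fx=4,fy=4,interpolation=cv2.INTER_CUBIC))
E
```

```text
{'time': np.float64(7.675), 'position': array([ 0.477 , -0.2963,  0.2227]), 'tool_rot': array([ 7.965e-01,  6.047e-01, -1.000e-04, -6.000e-04]), 'ft_force': array([ 0.3755,  0.9065, -1.5112]), 'grip_width': np.float64(0.0588), 'q': array([-0.7548,  0.7136,  1.7261,  0.    ,  0.7031, -0.4827])}
```

View pics/s2c.png

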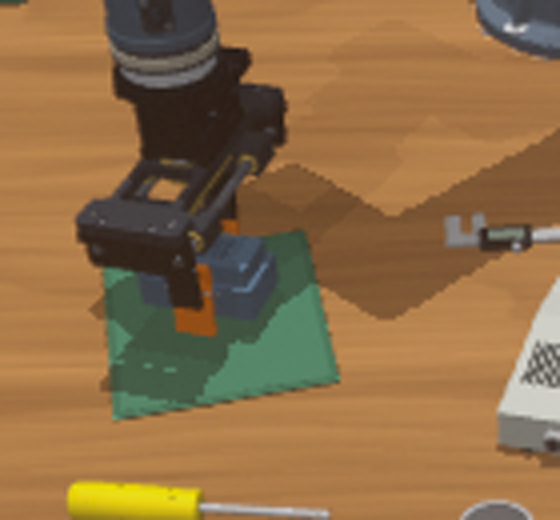

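>>> drive_tool(plan=[[[0, 0, -0.1, 0, 0, 0], [0, 0, -0.1, 0, 0, 0], [0, 0, 0, 0, 0, 0]]])

```text
time: 8.1
position: [0.4776, -0.2959, 0.2189]
tool_rot: [0.796, 0.605, 0.0, 0.0]
ft_force: [0.7, 0.0, -1.5]
grip_width: 0.0587
```

>>> drive_tool(plan=[[[0, 0, -0.08, 0, 0, 0], [0, 0, 0, 0, 0, 0]]])

```text
time: 8.35
position: [0.4774, -0.296, 0.2165]
tool_rot: [0.796, 0.605, -0.0, 0.0]
ft_force: [0.2, -0.1, -1.3]
grip_width: 0.0585
```

>>> drive_tool(plan=[[[0, 0, -0.06, 0, 0, 0], [0, 0, 0, 0, 0, 0]]])

```text
time: 8.6
position: [0.4773, -0.296, 0.2149]
tool_rot: [0.796, 0.605, 0.0, -0.0]
ft_force: [0.6, -0.0, -1.0]
grip_width: 0.0586
```

>>> drive_tool(plan=[[[0, 0, -0.08, 0, 0, 0], [0, 0, 0, 0, 0, 0]]])

```text
time: 8.85
position: [0.4773, -0.296, 0.2128]
tool_rot: [0.796, 0.605, -0.0, -0.0]
ft_force: [-0.8, 0.5, -0.8]
grip_width: 0.0589
```

>>> drive_tool(plan=[[[0, 0, -0.08, 0, 0, 0], [0, 0, 0, 0, 0, 0]]])

```text
time: 9.1
position: [0.4774, -0.2961, 0.2118]
tool_rot: [0.796, 0.605, -0.0, 0.0]
ft_force: [-0.2, 0.5, 4.7]
grip_width: 0.0586
```

>>> drive_tool(plan=[[[0, 0, 0, 0, 0, 0], [0, 0, 0, 0, 0, 0], [0, 0, 0, 0, 0, 0], [0, 0, 0.6, 0, 0, 0], [0, 0, 1, 0, 0, 0], [0, 0, 1, 0, 0, 0], [0.3, 0.5, 1, 0, 0, 0]]], grip=0)

```text
time: 9.98
position: [0.4848, -0.2841, 0.3027]
tool_rot: [0.797, 0.604, 0.0, 0.001]
ft_force: [0.2, -0.3, 0.4]
grip_width: 0.0867
```

```bash
python3 pic.py wrist w4
```

```text
{'time': np.float64(9.975), 'position': array([ 0.4848, -0.2841,  0.3027]), 'tool_rot': array([7.967e-01, 6.044e-01, 1.000e-04, 7.000e-04]), 'ft_force': array([ 0.1611, -0.2956,  0.3714]), 'grip_width': np.float64(0.0867), 'q': array([-7.2900e-01,  5.8310e-01,  1.6853e+00, -2.0000e-04,  8.7180e-01,
       -4.5610e-01])}
```

View pics/w4.png

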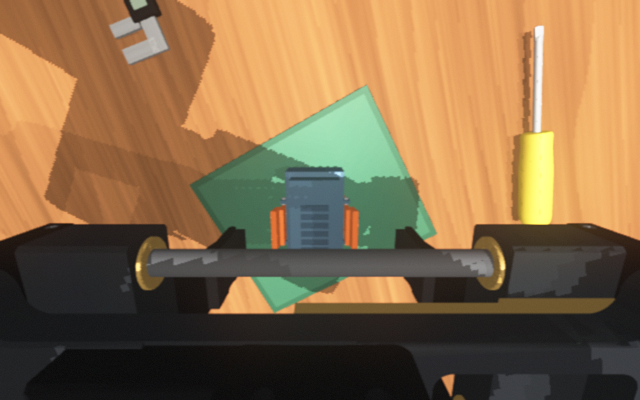

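>>> drive_tool(plan=[[[0.35, 0.95, 0.33, 0, 0, 0], [0.35, 0.95, 0.33, 0, 0, 0], [0.35, 0.95, 0.33, 0, 0, 0], [0.35, 0.95, 0.33, 0, 0, 0], [0.35, 0.95, 0.33, 0, 0, 0], [0.35, 0.95, 0.33, 0, 0, 0], [0.35, 0.95, 0.33, 0, 0, 0], [0.35, 0.95, 0.33, 0, 0, 0]]])

```text
time: 11.02
position: [0.555, -0.0928, 0.3676]
tool_rot: [0.796, 0.605, 0.0, 0.0]
ft_force: [-0.1, 0.2, -0.1]
grip_width: 0.0871
```

>>> drive_tool(plan=[[[0.35, 0.95, 0, 0, 0, 0], [0.35, 0.95, 0, 0, 0, 0], [0.35, 0.95, 0, 0, 0, 0], [0.35, 0.9, 0, 0, 0, 0], [0, 0, 0, 0, 0, 0]]])

```text
time: 11.65
position: [0.59, 0.0014, 0.3672]
tool_rot: [0.795, 0.606, 0.0, 0.0]
ft_force: [0.4, 0.2, 0.4]
grip_width: 0.0873
```

```bash
python3 pic.py wrist w5; python3 - <<'E'
from h import *
t=cv2.imread("pics/w5.png")
c=cv2.resize(t[90:250,250:400],None,fx=3.75,fy=3.75,interpolation=cv2.INTER_CUBIC);cv2.imwrite("pics/w5c.png",c)
E
```

```text
{'time': np.float64(11.65), 'position': array([0.59  , 0.0014, 0.3672]), 'tool_rot': array([7.954e-01, 6.061e-01, 2.000e-04, 2.000e-04]), 'ft_force': array([0.417 , 0.2496, 0.4459]), 'grip_width': np.float64(0.0873), 'q': array([-0.1869,  0.5254,  1.5611, -0.    ,  1.0546,  0.0817])}
```

View pics/w5c.png

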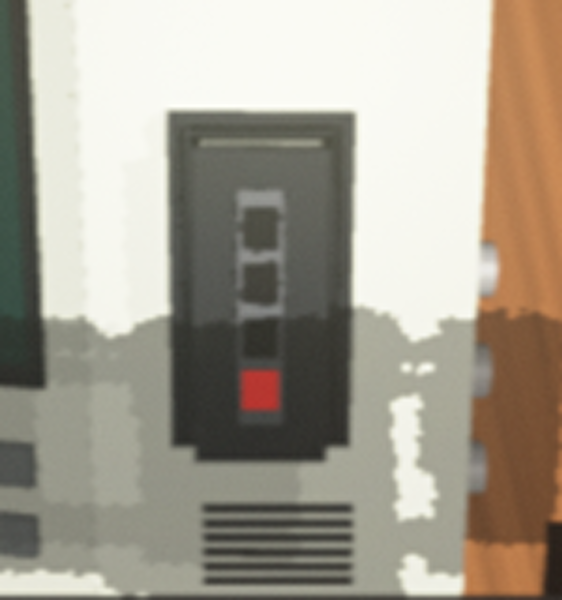

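```bash
python3 - <<'E'
from h import *
import pickle
o=pickle.load(open("pics/w5.pkl","rb"))
g=lambda p:(250+(p[0]+.5)/3.75-.5,90+(p[1]+.5)/3.75-.5)
def rep(n,U,zs):
  for z in zs:
    Q=np.array([at_z("wrist",g(p),z,o)[:2] for p in U]);L=lambda a,b:np.linalg.norm(a-b).round(4)
    d=Q[0]-Q[3]+Q[1]-Q[2]
    print(n,z,Q.mean(0).round(4),L(Q[0],Q[1]),L(Q[3],Q[2]),L(Q[0],Q[3]),L(Q[1],Q[2]),np.degrees(np.arctan2(-d[0],d[1])).round(1))
rep("rim",((168,112),(355,112),(348.5,446),(172,446)),(.05,.054,.056,.06))
rep("pack",((187,140),(334,140),(326,461),(195,461)),(.095,.1,.105))
c=np.array([.5975,.029])
print(proj("wrist",(*c,.1),o),proj("wrist",(*c,.056),o), (2*np.degrees(np.arctan2(.6061,.7954))))
print(box("wrist",(*c,.1),np.radians(-15.4),.030,.070,o).round(1));print([np.round(g(p),1) for p in ((334,140),(326,461),(195,461),(187,140))])
print(box("wrist",(*c,.056),np.radians(-15.4),.048,.087,o).round(1));print([np.round(g(p),1) for p in ((355,112),(348.5,446),(172,446),(168,112))])
E
```

```text
rim 0.05 [0.5975 0.0292] 0.048 0.0488 0.0891 0.0891 -15.6
rim 0.054 [0.5977 0.0297] 0.0474 0.0482 0.0879 0.0879 -15.6
rim 0.056 [0.5977 0.0299] 0.0471 0.0478 0.0873 0.0873 -15.6
rim 0.06 [0.5979 0.0304] 0.0464 0.0472 0.0861 0.0861 -15.6
pack 0.095 [0.5978 0.0302] 0.0322 0.0309 0.0733 0.0733 -15.4
pack 0.1 [0.598  0.0309] 0.0316 0.0302 0.0719 0.0719 -15.4
pack 0.105 [0.5982 0.0316] 0.031 0.0296 0.0704 0.0704 -15.4
[319.10064908 173.63287928] [319.21092055 166.63974312] 74.6152752783666
[[337.6 130.7]
 [336.4 213.7]
 [301.8 213.7]
 [300.5 130.7]]
[array([338.7, 127. ]), array([336.6, 212.6]), array([301.6, 212.6]), array([299.5, 127. ])]
[[344.6 120.7]
 [342.8 209.3]
 [295.6 209.3]
 [293.8 120.7]]
[array([344.3, 119.5]), array([342.6, 208.6]), array([295.5, 208.6]), array([294.4, 119.5])]
```

>>> drive_tool(plan=[[[0.16, 0.57, -0.8, 0, 0, 0], [0.15, 0.57, -0.9, 0, 0, 0], [0, 0, -0.9, 0, 0, 0], [0, 0, -0.8, 0, 0, 0], [0, 0, -0.7, 0, 0, 0], [0, 0, -0.5, 0, 0, 0], [0, 0, 0, 0, 0, 0]]])

```text
time: 12.58
position: [0.5973, 0.0283, 0.2511]
tool_rot: [0.796, 0.605, -0.001, -0.001]
ft_force: [0.0, -0.2, -0.0]
grip_width: 0.087
```

>>> drive_tool(plan=[[[0, 0, 0, 0, 0, 0], [0, 0, 0, 0, 0, 0], [0, 0, 0, 0, 0, 0], [0, 0, 0, 0, 0, 0], [0, 0, 0, 0, 0, 0], [0, 0, 0, 0, 0, 0]]], grip=1, force=25)

```text
time: 13.32
position: [0.5976, 0.0287, 0.252]
tool_rot: [0.796, 0.605, 0.0, 0.0]
ft_force: [-0.2, 0.3, 0.7]
grip_width: 0.035
```

Still closing; let it finish, then lift.

>>> drive_tool(plan=[[[0, 0, 0, 0, 0, 0], [0, 0, 0, 0, 0, 0], [0, 0, 0, 0, 0, 0]]])

```text
time: 13.7
position: [0.5975, 0.0287, 0.252]
tool_rot: [0.796, 0.605, -0.0, -0.0]
ft_force: [-0.4, 0.1, 0.7]
grip_width: 0.0294
```

>>> drive_tool(plan=[[[0, 0, 0.3, 0, 0, 0], [0, 0, 0.5, 0, 0, 0], [0, 0, 0.6, 0, 0, 0], [0, 0, 0.8, 0, 0, 0], [0, 0, 1, 0, 0, 0], [0, 0, 0.8, 0, 0, 0]]])

```text
time: 14.45
position: [0.5977, 0.0287, 0.3542]
tool_rot: [0.796, 0.605, 0.001, 0.001]
ft_force: [-0.4, 0.3, -2.8]
grip_width: 0.0298
```

>>> drive_tool(plan=[[[-0.36, 0.8, 0, 0, 0, -0.99], [-0.36, 0.8, 0, 0, 0, -0.99], [-0.36, 0.8, 0, 0, 0, -0.99], [-0.36, 0.8, 0, 0, 0, -0.99], [-0.36, 0.8, 0, 0, 0, -0.99], [-0.36, 0.8, 0, 0, 0, -0.99], [-0.36, 0.8, 0, 0, 0, -0.99]]])

```text
time: 15.32
position: [0.5343, 0.1693, 0.3532]
tool_rot: [0.96, 0.281, 0.001, 0.0]
ft_force: [-0.9, 0.6, -2.1]
grip_width: 0.0302
```

>>> drive_tool(plan=[[[-0.36, 0.8, 0, 0, 0, -0.99], [-0.36, 0.8, 0, 0, 0, -0.99], [-0.36, 0.8, 0, 0, 0, -0.99], [-0.36, 0.8, 0, 0, 0, -0.99], [-0.36, 0.8, 0, 0, 0, -0.99], [-0.36, 0.8, 0, 0, 0, -0.99], [-0.36, 0.8, 0, 0, 0, -0.99], [0, 0, 0, 0, 0, 0]]])

```text
time: 16.32
position: [0.4709, 0.3097, 0.353]
tool_rot: [0.997, -0.074, 0.0, -0.0]
ft_force: [-0.3, -0.8, -1.7]
grip_width: 0.0299
```

```bash
python3 pic.py wrist w6; python3 - <<'E'
from h import *
g=lambda p:(190+p[0]/5-.4,170+p[1]/4.6-.4)
print([at_z("top",g(p),.03).round(4) for p in((110,137),(205,150),(140,545),(45,530))])
E
```

```text
{'time': np.float64(16.325), 'position': array([0.4709, 0.3097, 0.353 ]), 'tool_rot': array([ 9.972e-01, -7.410e-02,  5.000e-04, -3.000e-04]), 'ft_force': array([-0.3291, -0.7714, -1.7354]), 'grip_width': np.float64(0.0299), 'q': array([3.8360e-01, 5.1170e-01, 1.6411e+00, 1.0000e-04, 9.8770e-01,
       2.1027e+00])}
[array([0.6108, 0.3252, 0.03  ]), array([0.6032, 0.2668, 0.03  ]), array([0.3423, 0.2981, 0.03  ]), array([0.3511, 0.3558, 0.03  ])]
```

View pics/w6.png

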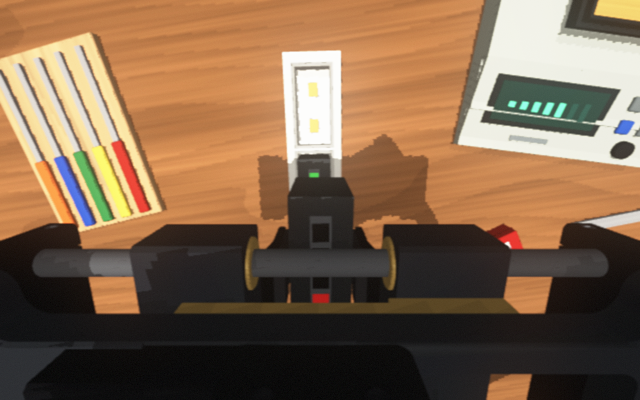

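```bash
python3 - <<'E'
from h import *
t=cv2.imread("pics/w6.png")
c=cv2.resize(t[40:200,260:370],None,fx=3.75,fy=3.75,interpolation=cv2.INTER_CUBIC);cv2.imwrite("pics/w6c.png",c)
E
```

```text
(no output)
```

View pics/w6c.png

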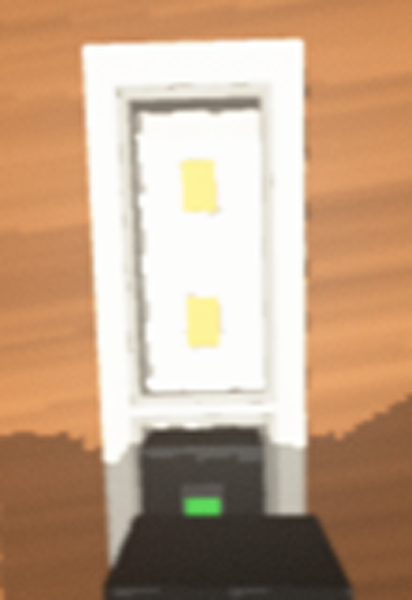

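```bash
python3 - <<'E'
from h import *
import pickle
o=pickle.load(open("pics/w6.pkl","rb"))
g=lambda p:(260+(p[0]+.5)/3.75-.5,40+(p[1]+.5)/3.75-.5)
def Q(U,z):return np.array([at_z("wrist",g(p),z,o)[:2] for p in U])
L=lambda a,b:np.linalg.norm(a-b).round(4)
m=Q(((118,87),(271,84),(272,404),(130,404)),.03)
print("mouth",m.mean(0).round(4),L(m[0],m[1]),L(m[3],m[2]),L(m[0],m[3]),L(m[1],m[2]))
d=m[0]-m[3]+m[1]-m[2];print("ang",np.degrees(np.arctan2(d[1],d[0])))
e=Q(((83,45),(303,40),(305,450),(105,450)),.03)
print("ends",L(e[0],e[1]),L(e[3],e[2]));d=e[0]-e[3]+e[1]-e[2];d/=np.linalg.norm(d)
print("ang",np.degrees(np.arctan2(d[1],d[0])),"well from end",((e[0]+e[1])/2-.049*d).round(4))
f=Q(((200,186),(204,322)),.008);print("pads mid",f.mean(0).round(4),L(*f))
a=np.array([.6108+.6032,.3252+.2668])/2;b=np.array([.3423+.3511,.2981+.3558])/2
u=(a-b)/np.linalg.norm(a-b);print("top",L(a,b),np.degrees(np.arctan2(u[1],u[0])),((a+b)/2+.082*u).round(4))
E
```

```text
mouth [0.5574 0.3046] 0.0384 0.038 0.0784 0.0791
ang -7.639459792145226
ends 0.0547 0.0541
ang -7.077458002110806 well from end [0.5576 0.3043]
pads mid [0.5574 0.304 ] 0.0362
top 0.2621 -6.780706300542448 [0.5583 0.3018]
```

>>> drive_tool(plan=[[[0.9, -0.05, -0.2, 0, 0, 0.1], [0.9, -0.05, -0.4, 0, 0, 0.1], [0.9, -0.05, -0.5, 0, 0, 0], [0.73, -0.06, -0.6, 0, 0, 0], [0, 0, -0.8, 0, 0, 0], [0, 0, -0.7, 0, 0, 0], [0, 0, -0.4, 0, 0, 0], [0, 0, 0, 0, 0, 0]]])

```text
time: 17.38
position: [0.557, 0.3033, 0.2611]
tool_rot: [0.998, -0.065, -0.001, 0.0]
ft_force: [-0.4, -0.5, -1.3]
grip_width: 0.0297
```

```bash
python3 pic.py wrist w7;python3 pic.py scene s3; python3 - <<'E'
from h import *
s=cv2.imread("pics/s3.png")
cv2.imwrite("pics/s3c.png",cv2.resize(s[130:250,380:480],None,fx=5,fy=5,interpolation=cv2.INTER_CUBIC))
E
```

```text
{'time': np.float64(17.375), 'position': array([0.557 , 0.3033, 0.2611]), 'tool_rot': array([ 9.979e-01, -6.530e-02, -1.000e-03,  4.000e-04]), 'ft_force': array([-0.3539, -0.5135, -1.2616]), 'grip_width': np.float64(0.0297), 'q': array([ 3.2280e-01,  7.1980e-01,  1.5183e+00, -1.0000e-04,  9.0570e-01,
        2.0242e+00])}
{'time': np.float64(17.425), 'position': array([0.5573, 0.3035, 0.2619]), 'tool_rot': array([ 9.979e-01, -6.530e-02, -1.000e-04,  1.000e-04]), 'ft_force': array([ 0.022 , -0.2114, -2.1878]), 'grip_width': np.float64(0.0299), 'q': array([ 0.3229,  0.7188,  1.5175, -0.    ,  0.9057,  2.0243])}
```

View pics/w7.png

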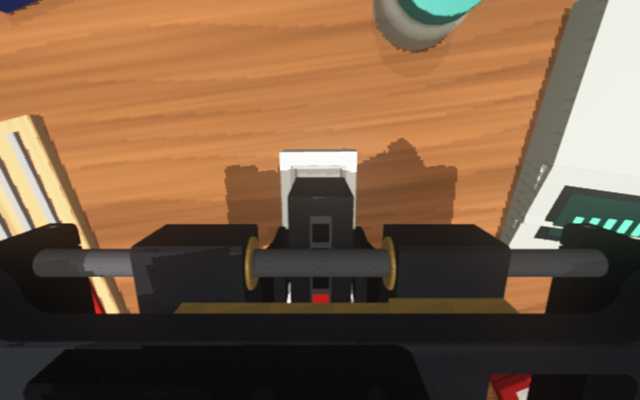

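View pics/s3c.png

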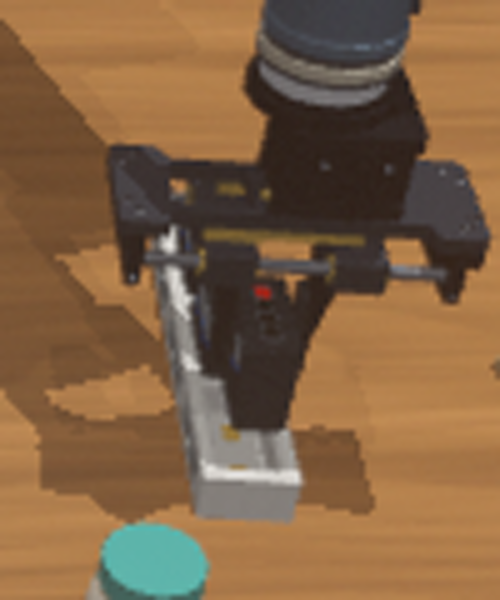

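>>> drive_tool(plan=[[[-0.02, 0.03, -0.3, 0, 0, 0], [0, 0, -0.3, 0, 0, 0], [0, 0, -0.3, 0, 0, 0], [0, 0, -0.3, 0, 0, 0], [0, 0, -0.2, 0, 0, 0], [0, 0, -0.16, 0, 0, 0], [0, 0, 0, 0, 0, 0]]])

```text
time: 18.35
position: [0.5568, 0.3042, 0.2226]
tool_rot: [0.998, -0.065, -0.0, 0.0]
ft_force: [-0.8, -0.7, -1.5]
grip_width: 0.0302
```

Free descent into the well; now the last few millimetres.

>>> drive_tool(plan=[[[0, 0, -0.1, 0, 0, 0], [0, 0, 0, 0, 0, 0]]])

```text
time: 18.6
position: [0.5568, 0.3042, 0.2205]
tool_rot: [0.998, -0.065, -0.0, 0.0]
ft_force: [0.4, -0.1, -1.4]
grip_width: 0.0296
```

>>> drive_tool(plan=[[[0, 0, -0.08, 0, 0, 0], [0, 0, 0, 0, 0, 0]]])

```text
time: 18.85
position: [0.5568, 0.3042, 0.2184]
tool_rot: [0.998, -0.065, -0.0, 0.0]
ft_force: [0.1, -1.1, -2.2]
grip_width: 0.0299
```

>>> drive_tool(plan=[[[0, 0, -0.06, 0, 0, 0], [0, 0, 0, 0, 0, 0]]])

```text
time: 19.1
position: [0.5568, 0.3042, 0.2169]
tool_rot: [0.998, -0.065, -0.0, 0.0]
ft_force: [-0.2, 0.9, -1.9]
grip_width: 0.03
```

>>> drive_tool(plan=[[[0, 0, -0.06, 0, 0, 0], [0, 0, 0, 0, 0, 0]]])

```text
time: 19.35
position: [0.557, 0.3042, 0.216]
tool_rot: [0.998, -0.065, 0.0, -0.0]
ft_force: [-0.1, 0.7, 1.4]
grip_width: 0.0296
```

>>> drive_tool(plan=[[[0, 0, 0, 0, 0, 0], [0, 0, 0, 0, 0, 0], [0, 0, 0, 0, 0, 0], [0, 0, 0.5, 0, 0, 0], [0, 0, 1, 0, 0, 0], [0, 0, 1, 0, 0, 0], [-0.6, 0.05, 0.9, 0, 0, 0]]], grip=0.35)

```text
time: 20.23
position: [0.5428, 0.3054, 0.3025]
tool_rot: [0.998, -0.066, 0.002, -0.001]
ft_force: [-0.6, 1.0, 0.2]
grip_width: 0.0562
```

>>> drive_tool(plan=[[[-0.9, 0.12, 0, 0, 0, 0], [-0.9, 0.12, 0, 0, 0, 0], [-0.83, 0.12, 0, 0, 0, 0], [0, 0, 0, 0, 0, 0]]])

```text
time: 20.72
position: [0.4749, 0.3147, 0.3013]
tool_rot: [0.998, -0.065, -0.0, 0.0]
ft_force: [-0.3, -0.6, -0.4]
grip_width: 0.0566
```

```bash
python3 pic.py wrist w8;python3 pic.py scene s4; python3 - <<'E'
from h import *
s=cv2.imread("pics/s4.png")
cv2.imwrite("pics/s4c.png",cv2.resize(s[130:250,380:480],None,fx=5,fy=5,interpolation=cv2.INTER_CUBIC))
E
```

```text
{'time': np.float64(20.725), 'position': array([0.4749, 0.3147, 0.3013]), 'tool_rot': array([ 9.979e-01, -6.480e-02, -3.000e-04,  1.000e-04]), 'ft_force': array([-0.2737, -0.5924, -0.3754]), 'grip_width': np.float64(0.0566), 'q': array([0.3891, 0.5937, 1.6659, 0.    , 0.8826, 2.0894])}
{'time': np.float64(20.775), 'position': array([0.4761, 0.3147, 0.3013]), 'tool_rot': array([ 9.979e-01, -6.500e-02,  7.000e-04, -3.000e-04]), 'ft_force': array([-0.1273,  0.1638,  0.9062]), 'grip_width': np.float64(0.0568), 'q': array([ 3.8830e-01,  5.9450e-01,  1.6638e+00, -2.0000e-04,  8.8180e-01,
        2.0893e+00])}
```

View pics/w8.png

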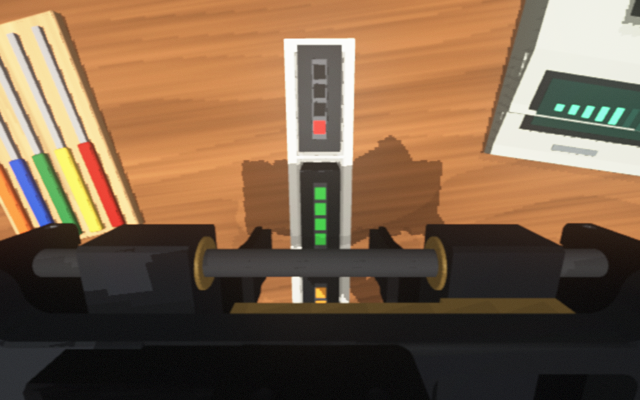

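View pics/s4c.png

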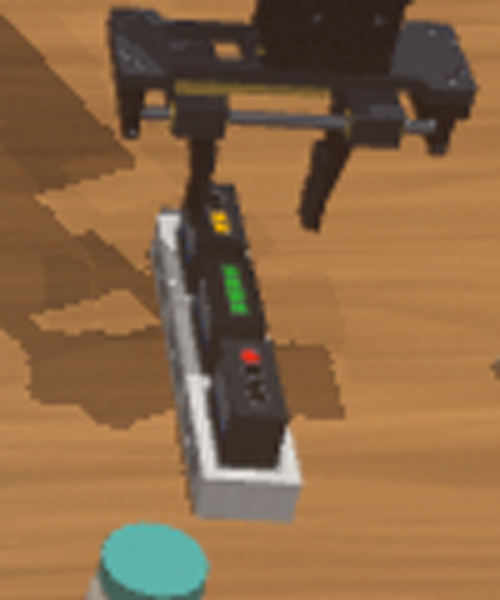

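```bash
python3 - <<'E'
from h import *
import pickle
o=pickle.load(open("pics/w8.pkl","rb"))
d=np.array([np.cos(-.1257),np.sin(-.1257)])
for uv in((303,165),(338,165)):print(at_z("wrist",uv,.066,o).round(4))
m=at_z("wrist",(320.5,165),.066,o)[:2];print("centre",m-.035*d)
for uv in((296,46),(343,46),(299,152),(341,152)):print(at_z("wrist",uv,.066,o).round(4))
E
```

```text
[0.5162 0.3218 0.066 ]
[0.5129 0.2967 0.066 ]
centre [0.47983695 0.31367018]
[0.5944 0.3152 0.066 ]
[0.5904 0.2845 0.066 ]
[0.5258 0.3233 0.066 ]
[0.5219 0.2935 0.066 ]
```

>>> drive_tool(plan=[[[0.04, 0, -0.8, 0, 0, 0], [0, 0, -0.9, 0, 0, 0], [0, 0, -0.8, 0, 0, 0], [0, 0, -0.6, 0, 0, 0], [0, 0, -0.25, 0, 0, 0], [0, 0, 0, 0, 0, 0]]])

```text
time: 21.58
position: [0.4775, 0.3144, 0.2165]
tool_rot: [0.998, -0.066, -0.0, 0.0]
ft_force: [-0.1, 0.9, 0.1]
grip_width: 0.0565
```

>>> drive_tool(plan=[[[0, 0, 0, 0, 0, 0], [0, 0, 0, 0, 0, 0], [0, 0, 0, 0, 0, 0], [0, 0, 0, 0, 0, 0], [0, 0, 0, 0, 0, 0]]], grip=1, force=25)

```text
time: 22.2
position: [0.4772, 0.3145, 0.2171]
tool_rot: [0.998, -0.065, 0.0, -0.0]
ft_force: [-0.5, -0.5, 2.8]
grip_width: 0.0299
```

>>> drive_tool(plan=[[[0, 0, 0.4, 0, 0, 0], [0, 0, 0.7, 0, 0, 0], [0, 0, 1, 0, 0, 0], [0, 0, 1, 0, 0, 0], [0, 0, 1, 0, 0, 0], [0, 0, 1, 0, 0, 0], [0, 0, 0.4, 0, 0, 0]]])

```text
time: 23.08
position: [0.4773, 0.3145, 0.3566]
tool_rot: [0.998, -0.065, 0.002, -0.001]
ft_force: [0.4, 0.6, -2.0]
grip_width: 0.0301
```

>>> drive_tool(plan=[[[0.34, -0.81, 0, 0, 0, 0.98], [0.34, -0.81, 0, 0, 0, 0.98], [0.34, -0.81, 0, 0, 0, 0.98], [0.34, -0.81, 0, 0, 0, 0.98], [0.34, -0.81, 0, 0, 0, 0.98], [0.34, -0.81, 0, 0, 0, 0.98], [0.34, -0.81, 0, 0, 0, 0.98], [0, 0, 0, 0, 0, 0]]])

```text
time: 24.08
position: [0.537, 0.1716, 0.354]
tool_rot: [0.958, 0.288, -0.0, -0.0]
ft_force: [-0.5, 0.6, -2.9]
grip_width: 0.0299
```

```bash
python3 pic.py wrist w9
```

```text
{'time': np.float64(24.075), 'position': array([0.537 , 0.1716, 0.354 ]), 'tool_rot': array([ 9.577e-01,  2.879e-01, -3.000e-04, -0.000e+00]), 'ft_force': array([-0.5435,  0.6401, -2.8849]), 'grip_width': np.float64(0.0299), 'q': array([ 1.1110e-01,  5.1070e-01,  1.6394e+00, -1.0000e-04,  9.9210e-01,
        1.0978e+00])}
```

View pics/w9.png

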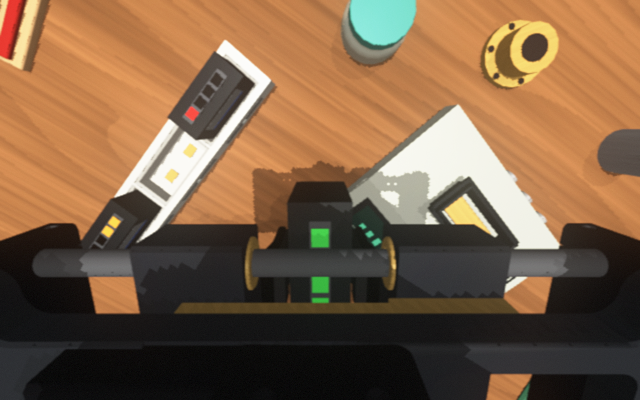

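```bash
python3 - <<'E'
from h import *
import pickle
ims=[cv2.imread(f"pics/{n}.png")[150:260,270:370] for n in("w7","w9")]
cv2.imwrite("pics/cmp.png",cv2.resize(np.hstack(ims),None,fx=4,fy=4,interpolation=cv2.INTER_CUBIC))
m=camera_model("wrist")
def toolx(uv,zt):
    d=np.linalg.inv(m["K"])@[uv[0],uv[1],1];d=m["tool_from_camera"][:3,:3]@np.array([d[0],-d[1],-d[2]]);c=m["tool_from_camera"][:3,3]
    return (c+d*(zt-c[2])/d[2])[:2]
for v in(176,178,180,182,184):print(v,toolx((320,v),.208),toolx((320,v),.150))
for v in(200,204,208,212):print(v,toolx((320,v),.150))
E
```

```text
176 [0.03663055 0.00019271] [0.04621579 0.00017039]
178 [0.03533973 0.00019258] [0.04532371 0.0001703 ]
180 [0.03404457 0.00019244] [0.04442863 0.00017021]
182 [0.03274504 0.00019231] [0.04353053 0.00017011]
184 [0.03144112 0.00019217] [0.04262939 0.00017002]
200 [0.03530921 0.00016926]
204 [0.03344772 0.00016906]
208 [0.0315734  0.00016887]
212 [0.02968611 0.00016867]
```

View pics/cmp.png

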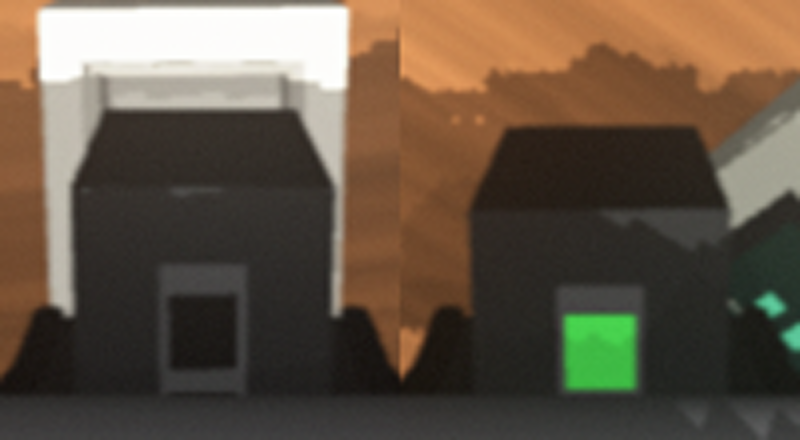

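>>> drive_tool(plan=[[[0.35, -0.81, 0, 0, 0, 0.98], [0.35, -0.81, 0, 0, 0, 0.98], [0.35, -0.81, 0, 0, 0, 0.98], [0.35, -0.81, 0, 0, 0, 0.98], [0.35, -0.81, -0.3, 0, 0, 0.98], [0.35, -0.81, -0.4, 0, 0, 0.97], [0.34, -0.78, -0.6, 0, 0, 0.97], [0, 0, -0.6, 0, 0, 0]]])

```text
time: 25.12
position: [0.598, 0.0316, 0.3062]
tool_rot: [0.796, 0.605, 0.0, 0.0]
ft_force: [-0.1, -0.2, -2.6]
grip_width: 0.0297
```

>>> drive_tool(plan=[[[0, 0, 0, 0, 0, 0]]])

```text
time: 25.25
position: [0.5964, 0.0329, 0.3051]
tool_rot: [0.795, 0.606, -0.002, -0.002]
ft_force: [-0.0, -0.2, -2.6]
grip_width: 0.0296
```

```bash
python3 pic.py wrist w10;python3 pic.py scene s5; python3 - <<'E'
from h import *
s=cv2.imread("pics/s5.png")
cv2.imwrite("pics/s5c.png",cv2.resize(s[120:260,280:400],None,fx=4.2,fy=4.2,interpolation=cv2.INTER_CUBIC))
E
```

```text
{'time': np.float64(25.25), 'position': array([0.5964, 0.0329, 0.3051]), 'tool_rot': array([ 0.7954,  0.6061, -0.0016, -0.002 ]), 'ft_force': array([-0.0354, -0.1575, -2.638 ]), 'grip_width': np.float64(0.0296), 'q': array([-1.3200e-01,  6.1830e-01,  1.5906e+00,  8.0000e-04,  9.3780e-01,
        1.3600e-01])}
{'time': np.float64(25.3), 'position': array([0.5968, 0.033 , 0.3059]), 'tool_rot': array([ 0.7951,  0.6065, -0.0009, -0.0013]), 'ft_force': array([ 0.1394,  0.1504, -2.2075]), 'grip_width': np.float64(0.0298), 'q': array([-1.3170e-01,  6.1730e-01,  1.5897e+00,  7.0000e-04,  9.3770e-01,
        1.3550e-01])}
```

View pics/w10.png

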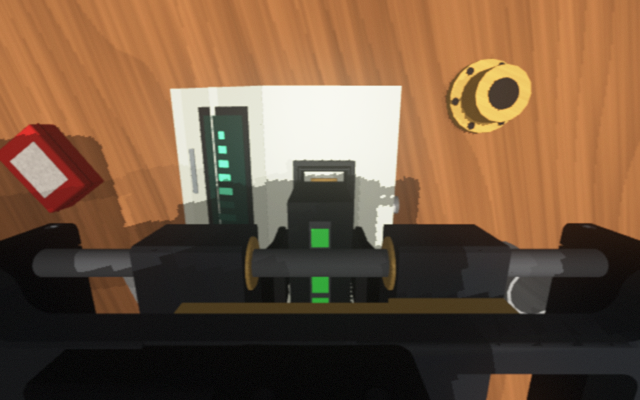

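View pics/s5c.png

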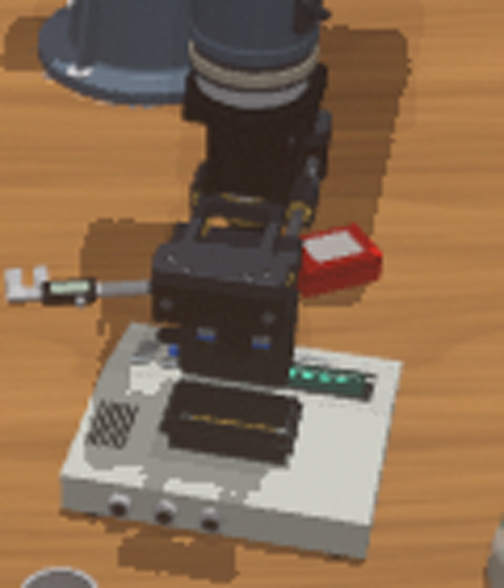

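>>> drive_tool(plan=[[[0, 0, 0, 0, 0, 0], [0, 0, 0, 0, 0, 0]]])

```text
time: 25.6
position: [0.5976, 0.0322, 0.3074]
tool_rot: [0.795, 0.607, 0.0, 0.0]
ft_force: [-0.1, 0.6, -2.3]
grip_width: 0.0297
```

```bash
python3 pic.py wrist w11; python3 - <<'E'
from h import *
import pickle
s=cv2.imread("pics/w11.png")
cv2.imwrite("pics/w11c.png",cv2.resize(s[140:250,260:380],None,fx=5,fy=5,interpolation=cv2.INTER_CUBIC))
o=pickle.load(open("pics/w11.pkl","rb"))
print(box("wrist",(.5977,.0298,.056),np.radians(-15.5),.048,.087,o),box("wrist",(.5977,.0298,.064),np.radians(-15.5),.033,.073,o))
print(np.degrees(2*np.arctan2(o["tool_rot"][1],o["tool_rot"][0])))
E
```

```text
{'time': np.float64(25.6), 'position': array([0.5976, 0.0322, 0.3074]), 'tool_rot': array([7.948e-01, 6.068e-01, 4.000e-04, 4.000e-04]), 'ft_force': array([-0.13  ,  0.6423, -2.2662]), 'grip_width': np.float64(0.0297), 'q': array([-1.3270e-01,  6.1560e-01,  1.5878e+00,  1.0000e-04,  9.3720e-01,
        1.3390e-01])}
[[350.9951083  160.83692047]
 [347.974404   263.72497535]
 [291.36106907 263.55666321]
 [289.11096438 160.61513227]] [[341.87787958 171.30124373]
 [339.92103501 260.2348874 ]
 [299.47779236 260.11381691]
 [298.1903964  171.14739357]]
74.71878453974635
```

View pics/w11c.png

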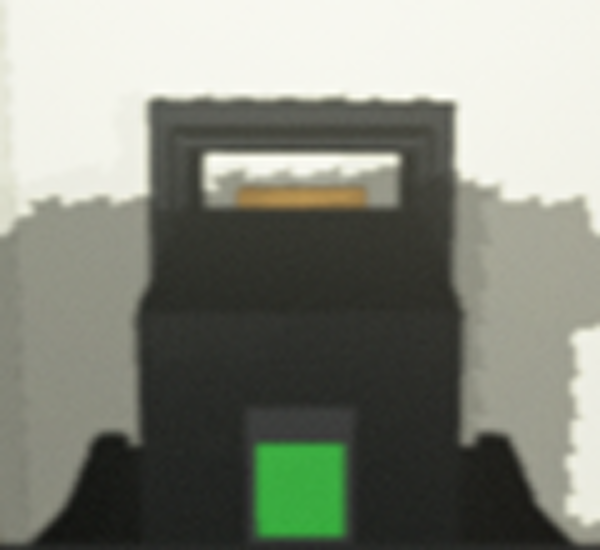

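>>> drive_tool(plan=[[[0, -0.06, -0.3, 0, 0, 0], [0, 0, -0.4, 0, 0, 0], [0, 0, -0.35, 0, 0, 0], [0, 0, -0.3, 0, 0, 0], [0, 0, -0.3, 0, 0, 0], [0, 0, -0.3, 0, 0, 0], [0, 0, -0.1, 0, 0, 0], [0, 0, 0, 0, 0, 0]]])

```text
time: 26.65
position: [0.5976, 0.0303, 0.2553]
tool_rot: [0.795, 0.607, -0.0, -0.0]
ft_force: [-1.0, 0.5, -3.1]
grip_width: 0.0297
```

>>> drive_tool(plan=[[[0, 0, -0.08, 0, 0, 0], [0, 0, 0, 0, 0, 0]]])

```text
time: 26.9
position: [0.5977, 0.0302, 0.2536]
tool_rot: [0.795, 0.607, 0.0, 0.0]
ft_force: [0.1, 0.0, -3.0]
grip_width: 0.0297
```

>>> drive_tool(plan=[[[0, 0, -0.08, 0, 0, 0], [0, 0, 0, 0, 0, 0]]])

```text
time: 27.15
position: [0.5978, 0.0302, 0.2522]
tool_rot: [0.795, 0.607, 0.0, 0.0]
ft_force: [-0.3, 0.1, 2.4]
grip_width: 0.03
```

>>> drive_tool(plan=[[[0, 0, -0.06, 0, 0, 0], [0, 0, 0, 0, 0, 0]]])

```text
time: 27.4
position: [0.5978, 0.0302, 0.2505]
tool_rot: [0.795, 0.607, 0.0, 0.0]
ft_force: [-1.9, 0.2, 5.2]
grip_width: 0.0301
```

>>> drive_tool(plan=[[[0, 0, 0, 0, 0, 0], [0, 0, 0, 0, 0, 0], [0, 0, 0, 0, 0, 0], [0, 0, 0.5, 0, 0, 0], [0, 0, 0.9, 0, 0, 0], [0, 0, 1, 0, 0, 0], [-0.1, -0.4, 1, 0, 0, 0], [-0.2, -0.6, 1, 0, 0, 0]]], grip=0)

```text
time: 28.4
position: [0.5901, 0.0053, 0.3617]
tool_rot: [0.795, 0.607, 0.0, 0.0]
ft_force: [0.8, -0.1, -0.1]
grip_width: 0.0867
```

```bash
python3 pic.py wrist w12
```

```text
{'time': np.float64(28.4), 'position': array([0.5901, 0.0053, 0.3617]), 'tool_rot': array([7.947e-01, 6.071e-01, 4.000e-04, 5.000e-04]), 'ft_force': array([ 0.8042, -0.1395, -0.1171]), 'grip_width': np.float64(0.0867), 'q': array([-0.1803,  0.5324,  1.5662,  0.    ,  1.0417,  0.0858])}
```

View pics/w12.png

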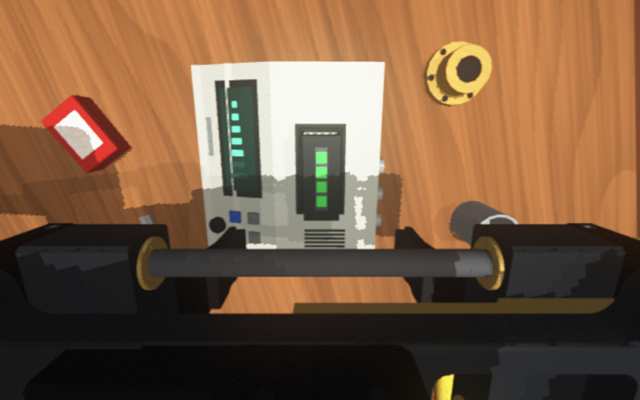

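>>> drive_tool(plan=[[[-0.38, -1, 0, 0, 0, 0], [-0.38, -1, 0, 0, 0, 0], [-0.38, -1, 0, 0, 0, 0], [-0.38, -1, 0, 0, 0, 0], [-0.38, -1, 0, 0, 0, 0], [-0.38, -1, 0, 0, 0, 0]]])

```text
time: 29.2
position: [0.5328, -0.1454, 0.3602]
tool_rot: [0.795, 0.607, 0.0, 0.0]
ft_force: [1.2, -0.4, 0.1]
grip_width: 0.0874
```

>>> drive_tool(plan=[[[-0.37, -1, -0.4, 0, 0, 0], [-0.37, -1, -0.4, 0, 0, 0], [-0.37, -1, -0.4, 0, 0, 0], [-0.37, -1, -0.4, 0, 0, 0], [-0.37, -1, -0.4, 0, 0, 0], [-0.37, -1, -0.4, 0, 0, 0], [0, 0, 0, 0, 0, 0], [0, 0, 0, 0, 0, 0]]])

```text
time: 30.2
position: [0.4777, -0.2943, 0.3001]
tool_rot: [0.795, 0.607, 0.0, -0.0]
ft_force: [-0.4, -0.2, -0.4]
grip_width: 0.0874
```

```bash
python3 pic.py wrist w13;  python3 - <<'E'
from h import *
import pickle
s=cv2.imread("pics/w13.png")
cv2.imwrite("pics/w13c.png",cv2.resize(s[140:260,250:390],None,fx=5,fy=5,interpolation=cv2.INTER_CUBIC))
E
```

```text
{'time': np.float64(30.2), 'position': array([ 0.4777, -0.2943,  0.3001]), 'tool_rot': array([ 7.950e-01,  6.066e-01,  2.000e-04, -2.000e-04]), 'ft_force': array([-0.3836, -0.206 , -0.4422]), 'grip_width': np.float64(0.0874), 'q': array([-7.5140e-01,  5.8640e-01,  1.6885e+00,  6.0000e-04,  8.6690e-01,
       -4.8440e-01])}
```

View pics/w13c.png

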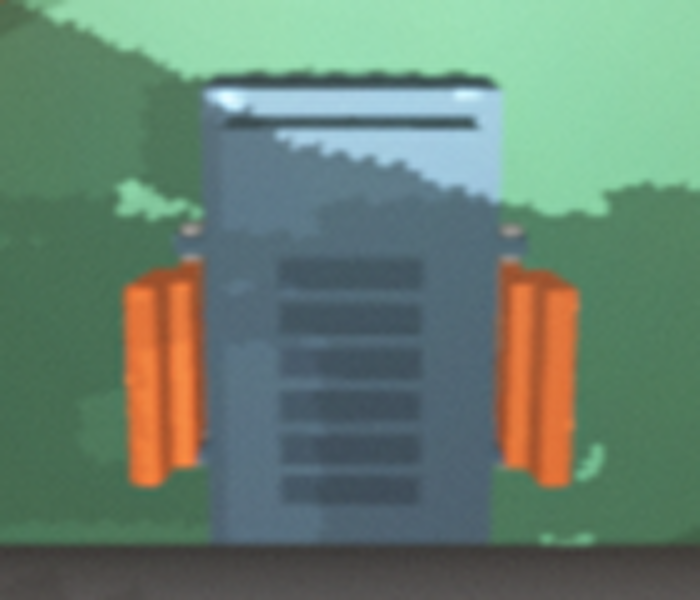

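>>> drive_tool(plan=[[[0, -0.07, -0.8, 0, 0, 0], [0, 0, -0.9, 0, 0, 0], [0, 0, -0.8, 0, 0, 0], [0, 0, -0.6, 0, 0, 0], [0, 0, -0.37, 0, 0, 0], [0, 0, 0, 0, 0, 0]]])

```text
time: 31.0
position: [0.4777, -0.2962, 0.2129]
tool_rot: [0.795, 0.607, -0.0, -0.0]
ft_force: [0.2, -0.2, 0.2]
grip_width: 0.0873
```

>>> drive_tool(plan=[[[0, 0, 0, 0, 0, 0], [0, 0, 0, 0, 0, 0], [0, 0, 0, 0, 0, 0], [0, 0, 0, 0, 0, 0]]], grip=1, force=22)

```text
time: 31.5
position: [0.4781, -0.297, 0.2142]
tool_rot: [0.795, 0.607, 0.0, 0.001]
ft_force: [1.5, -0.5, 4.7]
grip_width: 0.0589
```

>>> drive_tool(plan=[[[0, 0, 0.4, 0, 0, 0], [0, 0, 0.7, 0, 0, 0], [0, 0, 0.9, 0, 0, 0], [0, 0, 1, 0, 0, 0], [0, 0, 1, 0, 0, 0], [0.2, 0.5, 1, 0, 0, 0], [0.37, 1, 0.6, 0, 0, 0], [0.37, 1, 0, 0, 0, 0]]])

```text
time: 32.5
position: [0.5014, -0.2336, 0.3558]
tool_rot: [0.795, 0.606, 0.001, 0.002]
ft_force: [0.5, -0.1, -1.1]
grip_width: 0.0589
```

```bash
python3 pic.py wrist w14;  python3 - <<'E'
from h import *
s=np.hstack([cv2.imread(f"pics/{n}.png")[140:260,250:390] for n in("w3","w14")])
cv2.imwrite("pics/cmp2.png",cv2.resize(s,None,fx=2.85,fy=4.5,interpolation=cv2.INTER_CUBIC))
E
```

```text
{'time': np.float64(32.5), 'position': array([ 0.5014, -0.2336,  0.3558]), 'tool_rot': array([7.952e-01, 6.064e-01, 6.000e-04, 1.900e-03]), 'ft_force': array([ 0.4952, -0.0964, -1.1253]), 'grip_width': np.float64(0.0589), 'q': array([-0.6381,  0.4947,  1.6655,  0.    ,  0.9773, -0.3704])}
```

View pics/cmp2.png

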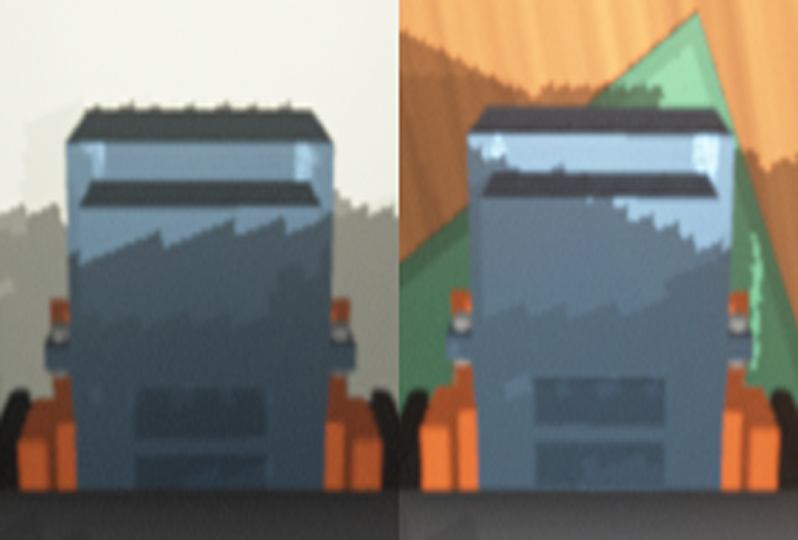

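>>> drive_tool(plan=[[[0.35, 0.95, 0, 0, 0, 0], [0.35, 0.95, 0, 0, 0, 0], [0.35, 0.95, 0, 0, 0, 0], [0.35, 0.95, 0, 0, 0, 0], [0.35, 0.95, 0, 0, 0, 0], [0.35, 0.95, 0, 0, 0, 0]]])

```text
time: 33.3
position: [0.5535, -0.0908, 0.354]
tool_rot: [0.795, 0.607, -0.0, 0.0]
ft_force: [0.1, 0.4, -1.7]
grip_width: 0.0587
```

>>> drive_tool(plan=[[[0.35, 0.95, 0, 0, 0, 0], [0.35, 0.95, 0, 0, 0, 0], [0.35, 0.95, 0, 0, 0, 0], [0.35, 0.95, 0, 0, 0, 0], [0.33, 0.95, 0, 0, 0, 0], [0, 0, -0.6, 0, 0, 0], [0, 0, -0.6, 0, 0, 0], [0, 0, 0, 0, 0, 0]]])

```text
time: 34.3
position: [0.5958, 0.0264, 0.3213]
tool_rot: [0.795, 0.606, -0.002, -0.002]
ft_force: [-0.1, 0.2, -0.5]
grip_width: 0.0588
```

>>> drive_tool(plan=[[[0, 0, 0, 0, 0, 0], [0, 0, 0, 0, 0, 0]]])

```text
time: 34.55
position: [0.5971, 0.0267, 0.3236]
tool_rot: [0.795, 0.606, 0.0, 0.0]
ft_force: [0.5, 0.2, -1.6]
grip_width: 0.0589
```

```bash
python3 pic.py wrist w15;  python3 - <<'E'
from h import *
import pickle
o=pickle.load(open("pics/w15.pkl","rb"))
s=cv2.imread("pics/w15.png")[130:260,250:390]
cv2.imwrite("pics/w15c.png",cv2.resize(s,None,fx=4.5,fy=4.5,interpolation=cv2.INTER_CUBIC))
print((box("wrist",(.5977,.0298,.056),np.radians(-15.5),.048,.087,o)-[250,130])*4.5,np.degrees(2*np.arctan2(o["tool_rot"][1],o["tool_rot"][0])))
E
```

```text
{'time': np.float64(34.55), 'position': array([0.5971, 0.0267, 0.3236]), 'tool_rot': array([7.952e-01, 6.064e-01, 3.000e-04, 3.000e-04]), 'ft_force': array([ 0.456 ,  0.1984, -1.5529]), 'grip_width': np.float64(0.0589), 'q': array([-1.4210e-01,  5.9210e-01,  1.5783e+00, -1.0000e-04,  9.7050e-01,
        1.2570e-01])}
[[441.47227496  98.42971773]
 [430.13562484 539.71438494]
 [189.12013001 539.20038547]
 [179.32095993  97.76287416]] 74.65557714741352
```

View pics/w15c.png

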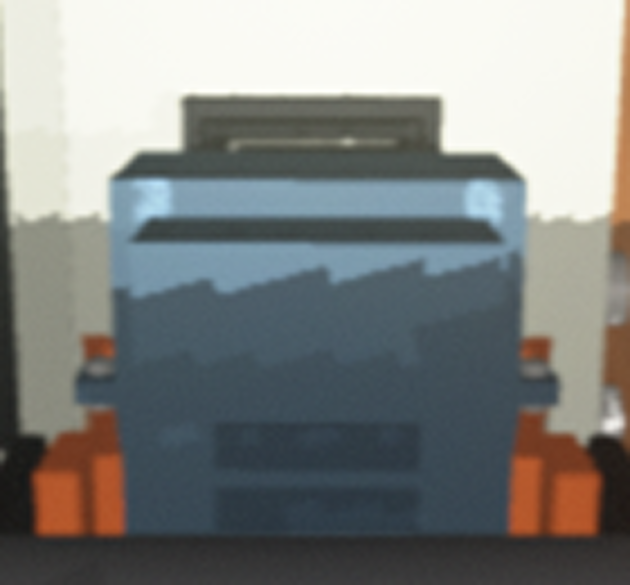

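>>> drive_tool(plan=[[[-0.01, 0.06, -0.3, 0, 0, 0], [0, 0, -0.5, 0, 0, 0], [0, 0, -0.5, 0, 0, 0], [0, 0, -0.4, 0, 0, 0], [0, 0, -0.2, 0, 0, 0], [0, 0, 0, 0, 0, 0], [0, 0, 0, 0, 0, 0]]])

```text
time: 35.48
position: [0.5968, 0.0287, 0.2761]
tool_rot: [0.795, 0.607, 0.0, 0.0]
ft_force: [-0.4, -0.5, -0.7]
grip_width: 0.059
```

```bash
python3 pic.py scene s6;python3 pic.py wrist w16;  python3 - <<'E'
from h import *
s=cv2.imread("pics/w16.png")[130:260,250:390]
cv2.imwrite("pics/w16c.png",cv2.resize(s,None,fx=4.5,fy=4.5,interpolation=cv2.INTER_CUBIC))
s=cv2.imread("pics/s6.png")
cv2.imwrite("pics/s6c.png",cv2.resize(s[150:250,290:390],None,fx=5.5,fy=5.5,interpolation=cv2.INTER_CUBIC))
E
```

```text
{'time': np.float64(35.475), 'position': array([0.5968, 0.0287, 0.2761]), 'tool_rot': array([7.950e-01, 6.067e-01, 3.000e-04, 3.000e-04]), 'ft_force': array([-0.4378, -0.4963, -0.7334]), 'grip_width': np.float64(0.059), 'q': array([-0.1389,  0.6601,  1.6096, -0.    ,  0.8711,  0.1282])}
{'time': np.float64(35.525), 'position': array([0.5968, 0.0287, 0.2762]), 'tool_rot': array([7.949e-01, 6.067e-01, 3.000e-04, 4.000e-04]), 'ft_force': array([-0.2281, -0.0677, -1.3468]), 'grip_width': np.float64(0.0593), 'q': array([-0.1388,  0.6599,  1.6096, -0.    ,  0.8711,  0.1282])}
```

View pics/w16c.png

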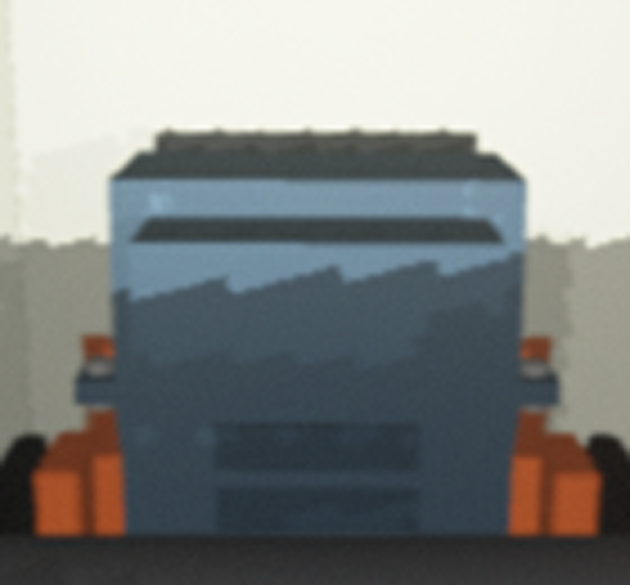

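View pics/s6c.png

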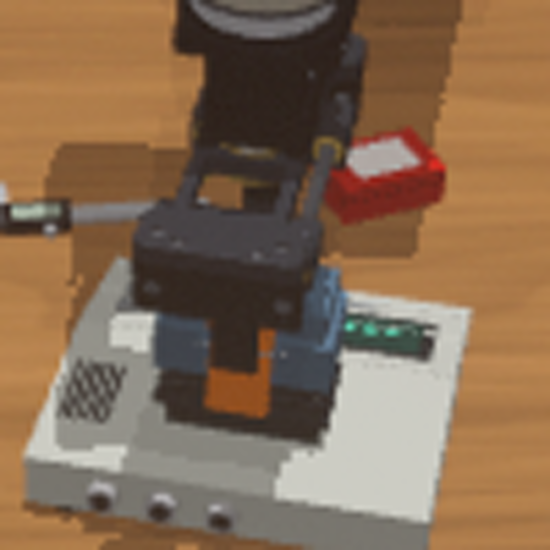

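>>> drive_tool(plan=[[[-0.01, -0.01, -0.1, 0, 0, 0], [0, 0, -0.15, 0, 0, 0], [0, 0, -0.15, 0, 0, 0], [0, 0, -0.1, 0, 0, 0], [0, 0, 0, 0, 0, 0]]])

```text
time: 36.2
position: [0.5963, 0.0285, 0.2629]
tool_rot: [0.795, 0.607, -0.0, -0.0]
ft_force: [-0.0, -0.6, -0.7]
grip_width: 0.0591
```

>>> drive_tool(plan=[[[0, 0, -0.1, 0, 0, 0], [0, 0, -0.06, 0, 0, 0], [0, 0, 0, 0, 0, 0]]])

```text
time: 36.58
position: [0.5965, 0.0285, 0.2596]
tool_rot: [0.795, 0.607, 0.0, 0.0]
ft_force: [-0.4, 0.5, 1.7]
grip_width: 0.0592
```

>>> drive_tool(plan=[[[0, 0, -0.05, 0, 0, 0], [0, 0, 0, 0, 0, 0]]])

```text
time: 36.83
position: [0.5965, 0.0284, 0.2583]
tool_rot: [0.795, 0.607, 0.0, 0.0]
ft_force: [0.1, -0.8, 2.8]
grip_width: 0.059
```

```bash
python3 pic.py scene s7;python3 pic.py wrist w17;  python3 - <<'E'
from h import *
s=cv2.imread("pics/w17.png")[130:260,250:390]
cv2.imwrite("pics/w17c.png",cv2.resize(s,None,fx=4,fy=4,interpolation=cv2.INTER_CUBIC))
s=cv2.imread("pics/s7.png")
cv2.imwrite("pics/s7c.png",cv2.resize(s[150:250,290:390],None,fx=5.5,fy=5.5,interpolation=cv2.INTER_CUBIC))
E
```

```text
{'time': np.float64(36.825), 'position': array([0.5965, 0.0284, 0.2583]), 'tool_rot': array([7.950e-01, 6.066e-01, 2.000e-04, 2.000e-04]), 'ft_force': array([ 0.0662, -0.7939,  2.7863]), 'grip_width': np.float64(0.059), 'q': array([-0.1393,  0.6867,  1.6196,  0.    ,  0.8347,  0.1278])}
{'time': np.float64(36.875), 'position': array([0.5965, 0.0284, 0.2583]), 'tool_rot': array([7.950e-01, 6.067e-01, 2.000e-04, 2.000e-04]), 'ft_force': array([-0.2701, -0.7458,  3.1835]), 'grip_width': np.float64(0.0587), 'q': array([-0.1393,  0.6867,  1.6195,  0.    ,  0.8348,  0.1277])}
```

View pics/w17c.png

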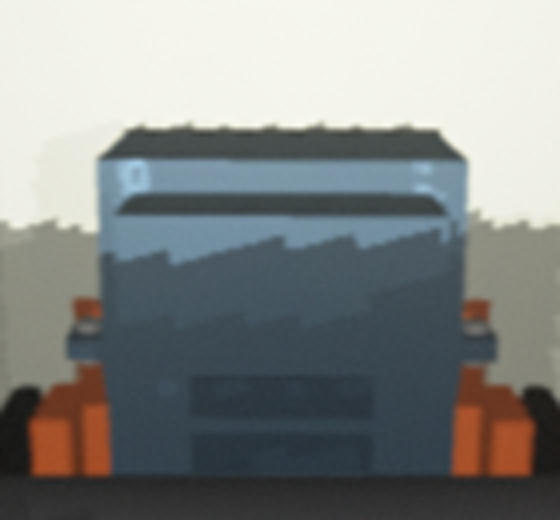

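View pics/s7c.png

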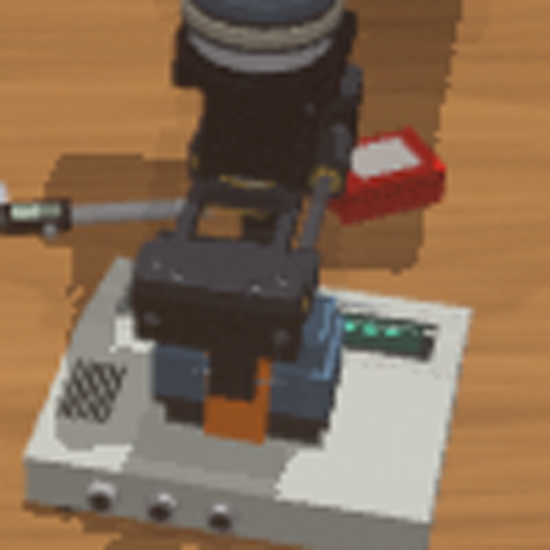

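>>> drive_tool(plan=[[[0, 0, 0, 0, 0, 0], [0, 0, 0, 0, 0, 0], [0, 0, 0, 0, 0, 0], [0, 0, 0.5, 0, 0, 0], [0, 0, 0.8, 0, 0, 0], [0.05, 0.05, 0.8, 0, 0, 0], [0, 0, 0.6, 0, 0, 0]]], grip=0)

```text
time: 37.8
position: [0.5978, 0.0298, 0.3271]
tool_rot: [0.795, 0.607, 0.001, 0.001]
ft_force: [0.6, -0.8, -0.2]
grip_width: 0.0866
```

>>> drive_tool(plan=[[[0, 0, 0, 0, 0, 0], [0, 0, 0, 0, 0, 0], [0, 0, 0, 0, 0, 0], [0, 0, 0, 0, 0, 0], [0, 0, 0, 0, 0, 0], [0, 0, 0, 0, 0, 0], [0, 0, 0, 0, 0, 0], [0, 0, 0, 0, 0, 0]]], grip=1, force=10)

```text
time: 38.8
position: [0.5976, 0.0297, 0.3255]
tool_rot: [0.795, 0.607, 0.0, 0.0]
ft_force: [-0.2, -0.1, 0.4]
grip_width: 0.0149
```

```bash
python3 pic.py scene s8;python3 pic.py wrist w18;  python3 - <<'E'
from h import *
s=cv2.imread("pics/s8.png")
cv2.imwrite("pics/s8c.png",cv2.resize(s[150:250,290:390],None,fx=5.5,fy=5.5,interpolation=cv2.INTER_CUBIC))
E
```

```text
{'time': np.float64(38.8), 'position': array([0.5976, 0.0297, 0.3255]), 'tool_rot': array([0.795 , 0.6067, 0.    , 0.    ]), 'ft_force': array([-0.2233, -0.0639,  0.4364]), 'grip_width': np.float64(0.0149), 'q': array([-0.1369,  0.5904,  1.5747,  0.    ,  0.9764,  0.1302])}
{'time': np.float64(38.85), 'position': array([0.5976, 0.0297, 0.3256]), 'tool_rot': array([7.949e-01, 6.067e-01, 0.000e+00, 1.000e-04]), 'ft_force': array([ 0.1717,  0.2103, -0.5197]), 'grip_width': np.float64(0.0112), 'q': array([-0.1369,  0.5904,  1.5747, -0.    ,  0.9764,  0.1302])}
```

View pics/w18.png

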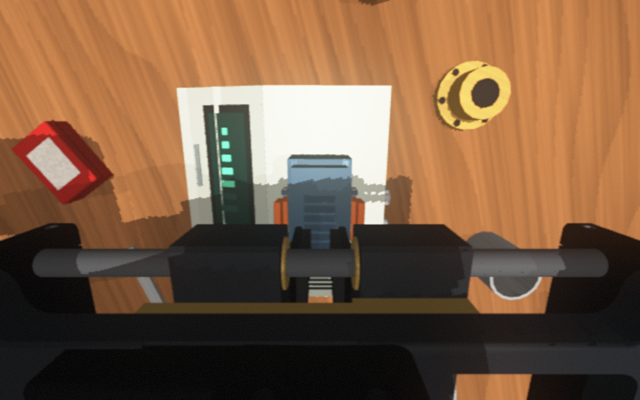

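View pics/s8c.png

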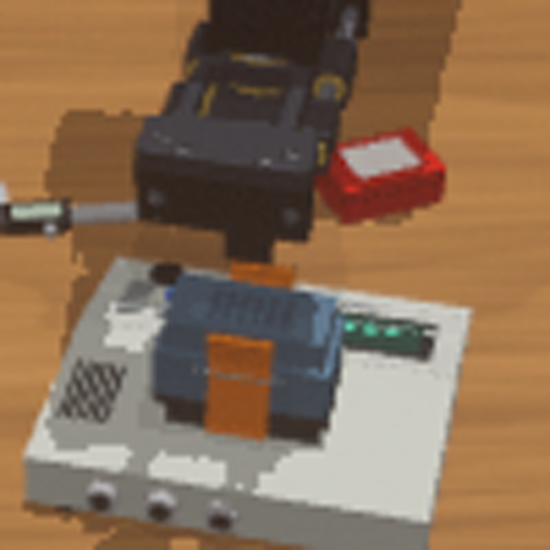

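>>> drive_tool(plan=[[[0, 0, -0.4, 0, 0, 0], [0, 0, -0.5, 0, 0, 0], [0, 0, -0.3, 0, 0, 0], [0, 0, -0.1, 0, 0, 0], [0, 0, 0, 0, 0, 0]]])

```text
time: 39.52
position: [0.5977, 0.0297, 0.2927]
tool_rot: [0.795, 0.607, -0.0, -0.0]
ft_force: [-0.1, -0.8, 0.2]
grip_width: 0.0004
```

>>> drive_tool(plan=[[[0, 0, -0.08, 0, 0, 0], [0, 0, 0, 0, 0, 0]]])

```text
time: 39.78
position: [0.5977, 0.0297, 0.2912]
tool_rot: [0.795, 0.607, 0.0, 0.0]
ft_force: [0.4, 0.1, 0.6]
grip_width: 0.0004
```

>>> drive_tool(plan=[[[0, 0, -0.08, 0, 0, 0], [0, 0, 0, 0, 0, 0]]])

```text
time: 40.02
position: [0.5976, 0.0297, 0.2889]
tool_rot: [0.795, 0.607, -0.0, -0.0]
ft_force: [-0.5, -1.3, -0.0]
grip_width: 0.0001
```

>>> drive_tool(plan=[[[0, 0, -0.08, 0, 0, 0], [0, 0, 0, 0, 0, 0]]])

```text
time: 40.28
position: [0.5976, 0.0297, 0.2868]
tool_rot: [0.795, 0.607, -0.0, -0.0]
ft_force: [0.1, -0.1, -0.5]
grip_width: -0.0001
```

>>> drive_tool(plan=[[[0, 0, -0.06, 0, 0, 0], [0, 0, 0, 0, 0, 0]]])

```text
time: 40.52
position: [0.5977, 0.0297, 0.2856]
tool_rot: [0.795, 0.607, 0.0, 0.0]
ft_force: [0.4, 0.0, 1.5]
grip_width: 0.0003
```

>>> drive_tool(plan=[[[0, 0, -0.06, 0, 0, 0], [0, 0, 0, 0, 0, 0]]])

```text
time: 40.78
position: [0.5979, 0.0297, 0.2847]
tool_rot: [0.795, 0.607, 0.001, 0.001]
ft_force: [-0.2, -0.2, 4.9]
grip_width: 0.0007
```

>>> drive_tool(plan=[[[0, 0, -0.06, 0, 0, 0], [0, 0, 0, 0, 0, 0]]])

```text
time: 41.02
position: [0.598, 0.0297, 0.2836]
tool_rot: [0.795, 0.607, 0.001, 0.001]
ft_force: [-1.0, -0.8, 7.1]
grip_width: 0.0004
```

>>> drive_tool(plan=[[[0, 0, -0.06, 0, 0, 0], [0, 0, 0, 0, 0, 0]]])

```text
time: 41.28
position: [0.5979, 0.0297, 0.2836]
tool_rot: [0.795, 0.607, 0.001, 0.001]
ft_force: [-3.7, 0.6, 15.8]
grip_width: 0.0003
```

>>> drive_tool(plan=[[[0, 0, -0.05, 0, 0, 0], [0, 0, 0, 0, 0, 0]]])

```text
time: 41.52
position: [0.5979, 0.0297, 0.2836]
tool_rot: [0.795, 0.607, 0.001, 0.001]
ft_force: [-5.3, 0.3, 22.4]
grip_width: 0.0006
```

>>> drive_tool(plan=[[[0, 0, 0.2, 0, 0, 0], [0, 0, 0.5, 0, 0, 0], [0, 0, 0.8, 0, 0, 0], [-0.05, -0.2, 1, 0, 0, 0], [-0.09, -0.3, 1, 0, 0, 0], [-0.15, -0.5, 1, 0, 0, 0], [0, 0, 0.3, 0, 0, 0], [0, 0, 0, 0, 0, 0]]])

```text
time: 42.52
position: [0.5904, 0.0049, 0.3997]
tool_rot: [0.795, 0.607, 0.0, -0.0]
ft_force: [0.0, 0.0, -1.1]
grip_width: 0.0004
```

```bash
python3 pic.py scene s9;python3 pic.py wrist w19;  python3 - <<'E'
from h import *
s=cv2.imread("pics/s9.png")
s0=cv2.imread("pics/scene0.png")
cv2.imwrite("pics/s9c.png",cv2.resize(np.hstack([s0[180:250,300:380],s[180:250,300:380]]),None,fx=5,fy=7,interpolation=cv2.INTER_CUBIC))
s=cv2.imread("pics/w19.png")[100:240,250:400]
cv2.imwrite("pics/w19c.png",cv2.resize(s,None,fx=4.2,fy=4.2,interpolation=cv2.INTER_CUBIC))
E
```

```text
{'time': np.float64(42.525), 'position': array([0.5904, 0.0049, 0.3997]), 'tool_rot': array([ 7.950e-01,  6.066e-01,  2.000e-04, -0.000e+00]), 'ft_force': array([ 0.0467,  0.0493, -1.0729]), 'grip_width': np.float64(0.0004), 'q': array([-1.8090e-01,  4.8640e-01,  1.5275e+00,  4.0000e-04,  1.1275e+00,
        8.6200e-02])}
{'time': np.float64(42.575), 'position': array([0.5902, 0.0051, 0.399 ]), 'tool_rot': array([ 7.949e-01,  6.067e-01, -4.000e-04, -6.000e-04]), 'ft_force': array([-0.2432,  0.4973,  0.0331]), 'grip_width': np.float64(0.0005), 'q': array([-1.8070e-01,  4.8730e-01,  1.5282e+00,  3.0000e-04,  1.1275e+00,
        8.6100e-02])}
```

View pics/w19c.png

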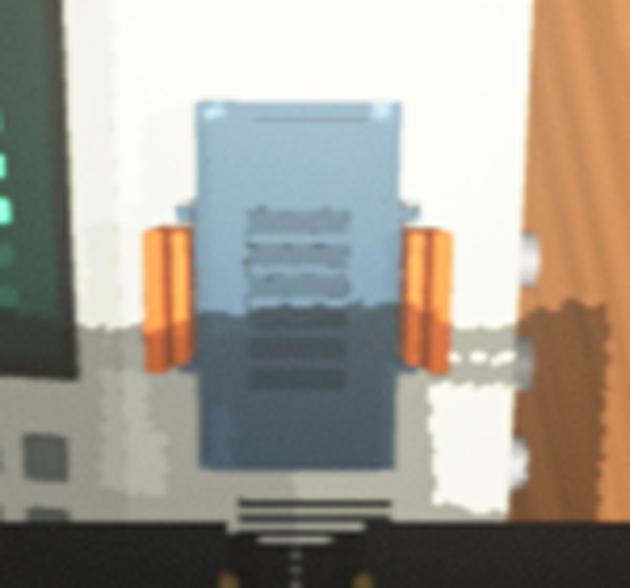

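View pics/s9c.png

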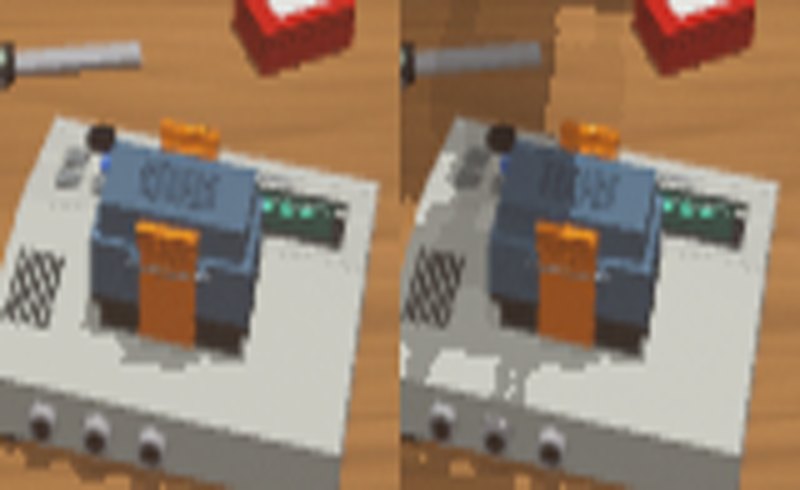

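```bash
python3 - <<'E'
from h import *
def om(n):
    s=cv2.imread(f"pics/{n}.png").astype(int);b,g,r=s[...,0],s[...,1],s[...,2]
    m=((r-b)>90)&(r>120)&(g<r*.72)&(g>r*.3);q=np.zeros_like(m);q[190:240,315:360]=1;m&=q
    k,l,st,c=cv2.connectedComponentsWithStats(m.astype(np.uint8))
    return [(st[i].tolist(),c[i].round(2).tolist()) for i in range(1,k) if st[i][4]>12]
for n in("scene0","s8","s9"):print(n,om(n))
o={n:cv2.cvtColor(cv2.imread(f"pics/{n}.png"),cv2.COLOR_BGR2GRAY).astype(np.float32) for n in("scene0","s8","s9")}
for n in("s8","s9"):
    print(n,cv2.phaseCorrelate(o["scene0"][204:232,322:354],o[n][204:232,322:354],cv2.createHanningWindow((32,28),cv2.CV_32F)))
E
```

```text
scene0 [([315, 190, 45, 13, 429], [338.96, 194.89]), ([327, 212, 13, 7, 65], [333.14, 214.8]), ([328, 219, 11, 10, 95], [332.93, 223.58])]
s8 [([332, 190, 28, 12, 205], [348.61, 196.46]), ([328, 211, 11, 8, 73], [333.08, 214.29]), ([328, 219, 11, 11, 99], [332.62, 223.69])]
s9 [([329, 190, 31, 13, 327], [344.51, 195.31]), ([327, 212, 12, 17, 162], [332.81, 219.86])]
s8 ((-0.034243876261228934, -0.22128608524976023), 0.9275897284348805)
s9 ((0.36311059472116014, 0.03525132487321869), 0.9066171646118164)
```

```bash
python3 - <<'E'
from h import *
import pickle
o=pickle.load(open("pics/w19.pkl","rb"))
g=lambda p:(250+(p[0]+.5)/4.2-.5,100+(p[1]+.5)/4.2-.5)
for z in(.1,.1035,.107):
    Q=np.array([at_z("wrist",g(p),z,o)[:2] for p in((143,231),(453,231),(449,373),(145,373))]);L=lambda a,b:np.linalg.norm(a-b).round(4)
    c=Q.mean(0);P=np.array([at_z("wrist",g(p),z,o)[:2] for p in((194,300),(401,300))]).mean(0)
    print(z,c.round(4),L(Q[0],Q[1]),L(Q[3],Q[2]),L(Q[0],Q[3]),"body mid",P.round(4))
E
python3 pic.py top t9; python3 - <<'E'
import cv2
t=cv2.imread("pics/t9.png");cv2.imwrite("pics/t9c.png",cv2.resize(t[90:310,70:500],None,fx=1.8,fy=1.8))
E
```

```text
0.1 [0.5974 0.0294] 0.0687 0.0693 0.0321 body mid [0.5976 0.0301]
0.1035 [0.5976 0.0299] 0.0678 0.0684 0.0317 body mid [0.5977 0.0306]
0.107 [0.5977 0.0304] 0.067 0.0675 0.0313 body mid [0.5979 0.0311]
{'time': np.float64(42.625), 'position': array([0.5901, 0.0051, 0.3986]), 'tool_rot': array([ 7.949e-01,  6.068e-01, -7.000e-04, -9.000e-04]), 'ft_force': array([ 0.0897,  0.229 , -0.0995]), 'grip_width': np.float64(0.0003), 'q': array([-1.8060e-01,  4.8780e-01,  1.5286e+00,  2.0000e-04,  1.1275e+00,
        8.6100e-02])}
```

View pics/t9c.png

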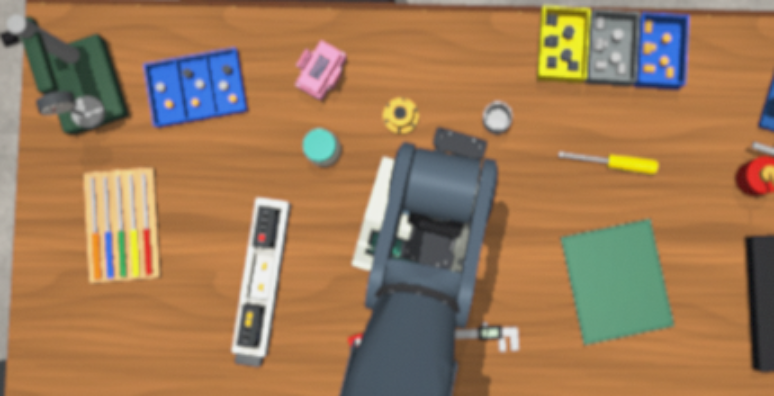

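View pics/s9.png

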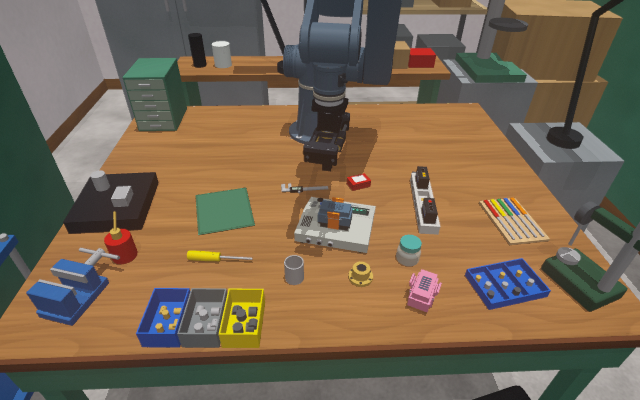

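```bash
python3 -c "
from rig import robot
o=robot.get_obs();print(o['time'],o['ft_force']);print(robot.hand_in())"
```

```text
42.675 [ 0.26656018  0.14102322 -0.50694438]
the job is handed in; nothing more can be done
None
```

I did the job in the order asked and handed it in at 42.7 s, with the gripper well clear of everything.

**What I did**
- **Cover off:** I pinched the two tabs to their stop at 59 mm and lifted the cover off. I stood it on the green mat.
- **Packs swapped:** I lowered the flat pack into the charger's empty well until it touched. I then lowered the charged pack (four green lamps) onto the bay's sprung floor and released it there.
- **Cover back on:** I set the cover back over the collar and let go. I then pressed straight down on its top until it stopped firmly, with up to 22 N at that stop.

**Last checks**
- **Cover height:** in the scene view the cover is back at its starting height, within about 0.04 px vertically. It sits 0.36 px off sideways, about a millimetre.
- **Clips:** the tabs are about 69 mm apart again. Clips still held spread by the rim would be nearer 64 mm, so both appear snapped. I judged this from the pictures and the firm stop, and did not tug the cover to test it.
- **Packs:** the flat pack stands upright in the well that was empty, and the pack still charging is untouched.
- **Other things:** the bench items and the pink look-alike look unmoved. In the last top view the arm covers part of the red box and the readout, but both are visible and in place in the scene view.

**What disagreed:** the heights I touched put the bay about 1 to 2 mm higher than the pictures did. The press moved the cover only about 2.5 mm instead of the stated 4 mm. Before the press it already looked only about 1 mm above home, because I had lowered it a little into the spring while it was still pinched.

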